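# Refit and pin the slats of the entry shelf

## Task

Refit every loose bamboo slat in a bay of its own on the black shelf: hook its rear tongue fully under the rear lip, lower its front so that the steel eye drops between the two ears, then push an orange-gripped pin through ears and eye until the grip meets the ear; leave the slats straight and flat on the rails, and any spare pin aside. Only once all of them are pinned, set the cream key dish back upright on the slats, without letting it fall, and leave everything else on the bench where it is.

Things in the scene. Friction and masses are not known exactly. Their poses are not given: they have to be found in the camera images.
- shelf: Black steel wall shelf, fixed, 356 mm wide (y), 230 deep. Origin on the bench, middle bay; x to its rear, y left; mm: 3 bays at y 130, 0, -130. Slats rest on a front rail (x -60 to -40) and a rear rail (x 70 to 115), tops at z 40. Above it, full width, a lip: x 82 to 115, underside z 54, top 57, back wall x 112; under it side guides leave 64 mm for each tongue; tabs at x 117, y +-120, to z 95.
- dish: Oblong cream ceramic key dish, 130 x 62 x 26 mm, walls 6 mm, 0.25 kg; origin at the middle of its underside, x along its length, z up. Grip it across the 62 mm. Deck (top of the seated slats): 56 mm above the bench.
- bay0 (a point): Middle of the left bay's clevis: shelf x -95, y 130, z 50 mm; axes as the shelf. Two black ears, bore 13 mm along y, 5 mm thick, their faces 10 and 15 mm to either side; ear tops 10 mm above this point. A web closes the 20 mm gap in front (inner face 13.5 mm ahead, top 8 mm up), a floor 14 mm below. Next clevis 130 mm off, so 100 mm free between.
- bay1 (a point): Middle of the middle bay's clevis: shelf x -95, y 0, z 50 mm; axes as the shelf. Two black ears, bore 13 mm along y, 5 mm thick, their faces 10 and 15 mm to either side; ear tops 10 mm above this point. A web closes the 20 mm gap in front (inner face 13.5 mm ahead, top 8 mm up), a floor 14 mm below. Next clevis 130 mm off, so 100 mm free between.
- bay2 (a point): Middle of the right bay's clevis: shelf x -95, y -130, z 50 mm; axes as the shelf. Two black ears, bore 13 mm along y, 5 mm thick, their faces 10 and 15 mm to either side; ear tops 10 mm above this point. A web closes the 20 mm gap in front (inner face 13.5 mm ahead, top 8 mm up), a floor 14 mm below. Next clevis 130 mm off, so 100 mm free between.
- slat0: Bamboo slat 200 x 60 x 16 mm, 0.2 kg, all alike, any bay; may be absent. Origin on its underside, x to its rear, z up; mm: board x -60 to 75, rear tongue x 75 to 95 (56 wide, 8 thick), front neck 15 wide. Grip near x 0 across the 60. Seated, its origin is at shelf x 0, z 40 in the bay's middle. The web stops it going in flat: enter the tongue with the front raised some 10 degrees, then lower.
- slat0_eye (a point): Centre of the bore of that slat's steel barrel eye (slat x -95, y 0, z 10 mm): bore 13 mm along y, outer diameter 20, 15 mm long along y.
- slat1: Bamboo slat 200 x 60 x 16 mm, 0.2 kg, all alike, any bay; may be absent. Origin on its underside, x to its rear, z up; mm: board x -60 to 75, rear tongue x 75 to 95 (56 wide, 8 thick), front neck 15 wide. Grip near x 0 across the 60. Seated, its origin is at shelf x 0, z 40 in the bay's middle. The web stops it going in flat: enter the tongue with the front raised some 10 degrees, then lower.
- slat1_eye (a point): Centre of the bore of that slat's steel barrel eye (slat x -95, y 0, z 10 mm): bore 13 mm along y, outer diameter 20, 15 mm long along y.
- slat2: Bamboo slat 200 x 60 x 16 mm, 0.2 kg, all alike, any bay; may be absent. Origin on its underside, x to its rear, z up; mm: board x -60 to 75, rear tongue x 75 to 95 (56 wide, 8 thick), front neck 15 wide. Grip near x 0 across the 60. Seated, its origin is at shelf x 0, z 40 in the bay's middle. The web stops it going in flat: enter the tongue with the front raised some 10 degrees, then lower.
- slat2_eye (a point): Centre of the bore of that slat's steel barrel eye (slat x -95, y 0, z 10 mm): bore 13 mm along y, outer diameter 20, 15 mm long along y.
- pin0: Clevis pin 72 mm long, 0.07 kg, lying level on its grip: orange square grip 28 long, 16 x 16 mm (x -36 to -8), steel shaft 10 mm diameter (x -8 to 28), nose tapered to 4 mm (x 28 to 36). Origin under the middle of its length, x along it to the nose, axis at z 8. All alike; either side of a clevis will do, but two pins facing each other in one gap may clash.
- pin0_mid (a point): Point on that pin's axis 15 mm ahead of the grip's shoulder (pin x 7, y 0, z 8 mm); it lies at the clevis middle (point bay) when the grip meets the ear.
- pin1: Clevis pin 72 mm long, 0.07 kg, lying level on its grip: orange square grip 28 long, 16 x 16 mm (x -36 to -8), steel shaft 10 mm diameter (x -8 to 28), nose tapered to 4 mm (x 28 to 36). Origin under the middle of its length, x along it to the nose, axis at z 8. All alike; either side of a clevis will do, but two pins facing each other in one gap may clash.
- pin1_mid (a point): Point on that pin's axis 15 mm ahead of the grip's shoulder (pin x 7, y 0, z 8 mm); it lies at the clevis middle (point bay) when the grip meets the ear.
- pin2: Clevis pin 72 mm long, 0.07 kg, lying level on its grip: orange square grip 28 long, 16 x 16 mm (x -36 to -8), steel shaft 10 mm diameter (x -8 to 28), nose tapered to 4 mm (x 28 to 36). Origin under the middle of its length, x along it to the nose, axis at z 8. All alike; either side of a clevis will do, but two pins facing each other in one gap may clash.
- pin2_mid (a point): Point on that pin's axis 15 mm ahead of the grip's shoulder (pin x 7, y 0, z 8 mm); it lies at the clevis middle (point bay) when the grip meets the ear.
- bowl: Collapsible teal silicone bowl, 132 mm across, 50 mm high, a bystander; origin under its middle.
- flashlight: Grey plastic flashlight with a toggle switch, lying, 150 mm long, 44 mm high, a bystander; x along it.
- jar: Small glass jar with a metal cap, 72 mm across, 85 mm high, a bystander.
- succulent: Succulent in a terracotta pot, 76 mm across, 80 mm high, a bystander.
- case: Brown glasses case 160 x 62 x 45 mm, a bystander.
- brush: Shoe brush 150 x 48 x 42 mm, a bystander.

How it is judged:
By the outcome, as a careful person would: the job done as asked, in the order asked, and still so for the second after the job is handed in, with the robot touching nothing.
Of slat0, slat1, slat2 only 2 to 3 are there at a start; the rules pass over those that are not, and their reading is None.
At some moment in a run one of slat0, slat1, slat2, pin0, pin1, pin2, dish may be knocked a few centimetres aside while the robot is not near it.
It also fails if it takes over 210 s, if anything falls off the work surface, if the arm or the gripper's body presses on something with over 40 N, if the wrist force passes 120 N, or if a joint passes its speed limit or range.

## Robot

A 6-joint arm with a two-finger parallel gripper is mounted at the origin on the work surface. World frame = base frame: x ahead of the robot, y to its left, z up, the work surface at z = 0. Lengths are in m, angles in rad, forces in N, time in s.
With the tool pointing down it reaches from about 0.3 to 0.775 m from the base axis. Payload 14.6 kg.
Tool frame: the origin (TCP) lies at the very end of the fingers, on their centre line; the grasp point (between the pads) lies 19 mm behind it; z points along the fingers, y is the line along which they close (so a half turn about z gives the same grasp; the last joint's range is limited). The gripper opens to 94 mm and grips with 3 to 60 N. Pads are 16 mm wide; open, the fingers measure 119 mm over their backs; the gripper's body (75 mm by 177 mm) begins 78 mm behind the grasp point.
Start: joints at [1.191, 0.3, 1.521, -0, 1.321, -0.067], TCP at [0.169, 0.523, 0.205] pointing down, gripper open.
Joint ranges: [-3.03, 3.03], [-0.79, 2.21], [0.23, 2.52], [-1.04, 4.18], [0, 3.07], [-2.55, 2.55]. Speed limits (rad/s): [2.22, 2.22, 2.57, 3.14, 3.14, 3.14].

## Interface

Orientations are given as [roll, pitch, yaw] about the fixed x, y, z axes, in that order (R = Rz(yaw) Ry(pitch) Rx(roll)).
In Python, from station import ctrl, camera, camera_info, finder gives the robot as it stands.
- The arm moves only by the tool carry_out, never from a script. Its argument "motion" is a list of rows, each a list of 2 entries, a list of its own where there are three numbers: the shift along the tool's x, y, z as a fraction of full scale, then the turn about the tool's z as a fraction of full scale. A call has 1 to 12 rows; each row is the pose to reach, as a shift and turn from the pose commanded when the call began, along the tool's axes at that moment, turning the shorter way round; what a row does not reach only later rows make up. Full scale, the value 1, is 200 mm for a shift and 360 degrees for a turn. A row lasts 1/10 s, in which the tool goes at most 50 mm and 8.59 degrees, less where a joint would pass 70% of its speed; a pose out of reach is approached as far as the arm can. A call with a number of a shift or a turn outside -1 to 1 is refused whole. A call with a gripper value outside its range is refused whole. "hand" is the closure, from -1 (fully open) to 1 (shut), set as the call begins (left out, the last holds). The fingers move at their own pace and stop on an object; "force" is the grip in N (left out, the last holds). Time passes only in rows, so rows that repeat a pose let the fingers close. It gives the time, the measured TCP pose, the force, the opening and the grip force at its end, in the units of the state.
- ctrl.get_obs(): the state, without advancing time (a new reading comes with each control period).
- camera(name): name is "side" or "top" or "wrist"; returns (picture, depth): 480x640x3 uint8, blue, green, red; 480x640 float32, m along the optical axis (not along the pixel's ray), 0 where there is no reading.
- camera_info(name): a dict with "camera_matrix" (3x3 intrinsics, pixels), "dist_coeffs" ([k1, k2, p1, p2, k3] as OpenCV has them; the pictures are not rectified), "origin" and "attitude" of the camera in the world. Camera axes: x right, y down, z forward; pixel columns grow to the right and rows downward; lengths in m; the calibration is good to about 2 mm. A picture is of the moment at which its call begins: read the wrist's pose just before it. camera_info takes no time and is no camera call; for the wrist camera it gives the pose at the moment of the call.
- ctrl.hand_in(): hands the job in; it is judged then, once.
Trained networks look in the newest picture that a camera, given by its name, has taken for a name from the list of things; names that differ only in an ending like _2 or _b are one class to them, and where a whole thing is asked for, a point or a joint stands for the part that bears it (a point fixed in the world has none). Each returns a list of dicts, best first, with "conf" (0 to 1); they miss things now and then, are a little off and sometimes report something else, mostly with a low value. They report only what shows in the picture. A call takes as long as a camera call.
- finder.boxes_of(camera, query): "location" ([column, row] in pixels, amid what is visible of it).
- finder.cut_out(camera, query): "mask" (480x640 bool, what is visible of it) and "location" ([column, row] in pixels, amid what is visible of it).
- finder.pinpoint(camera, query): "location" ([column, row] in pixels: a listed point, or the origin of a listed thing).
The state is a dict: "time_s": time; "qpos": joint angles; "joint_vel": joint speeds; "tau": joint torques, N m; "ee_pos": TCP position; "eef_rot": TCP orientation; "force": force on the tool from outside, world axes, zero at the start; "moment": the same for the moment, N m; "grip_width": finger opening in m; "grip_force": force on a finger pad.
Only numpy, scipy, OpenCV 4.12 (cv2) and the standard library are available. Lean on these libraries where they do the work, as an engineer would, in place of code of your own. Each camera call takes 0.05 s, during which the arm holds its last target. There are 200 camera calls.

## Working session

There is one attempt and no reset: what is moved stays moved. The work goes in short steps, Python scripts to look and compute and a tool call to move; the robot and the scene stay as the last step left them, time stands still between calls to the robot, and variables do not carry over. Pictures are saved under pics/ and viewed, at most 14 in all, crops included, and the job is handed in when it is done.

Besides the shell and the picture viewer there is one more tool, called after ">>>" as a command line: name --argument value ..., lists and objects as JSON in quotes. carry_out: Moves the arm, as the interface text tells. Its arguments: {"type":"object","properties":{"motion":{"type":"array","items":{"type":"array"}},"hand":{"type":"number"},"force":{"type":"number"}},"required":["motion"]}

```bash
ls; mkdir -p pics
python3 - <<'E'
from station import ctrl,camera,camera_info,finder
import cv2,numpy as np
print(ctrl.get_obs())
for n in("side","top","wrist"):
    p,d=camera(n); cv2.imwrite(f"pics/{n}0.png",p); print(n,camera_info(n))
    if n!="wrist":
        for q in["slat0","slat1","slat2","pin0","dish","shelf"]:
            print(n,q,[(np.round(r["location"]).tolist(),round(r["conf"],2)) for r in finder.pinpoint(n,q)][:5])
E
```

```text
pics
{'time_s': 0.0, 'qpos': array([ 1.19140308e+00,  3.00426073e-01,  1.52159854e+00, -2.29389571e-05,
        1.32067537e+00, -6.65823841e-02]), 'joint_vel': array([ 0.00145301,  0.00012852,  0.0001055 ,  0.00200628, -0.00041449,
       -0.00075904]), 'tau': array([ 8.40346420e-04, -5.31808162e+01, -3.52745998e+01,  7.09294947e-02,
        2.43276829e-02, -9.43255100e-05]), 'ee_pos': array([0.16915536, 0.52306467, 0.20490364]), 'eef_rot': array([-3.14048630e+00, -5.15042014e-05,  2.82878745e+00]), 'force': array([-0.43628463,  0.37059529,  0.69288185]), 'moment': array([-0.03509353, -0.00770632, -0.02291515]), 'grip_force': 0.0, 'grip_width': 0.0938271839668341}
side {'camera_matrix': array([[528.37343282,   0.        , 319.63877377],
       [  0.        , 528.37343282, 234.99265905],
       [  0.        ,   0.        ,   1.        ]]), 'dist_coeffs': array([-0.05659826,  0.        ,  0.        ,  0.        ,  0.        ]), 'origin': array([ 0.01879585, -0.794278  ,  0.68630195]), 'attitude': array([-2.1769246 ,  0.01931549, -0.55220422])}
side slat0 [([468.0, 391.0], 0.91), ([403.
[... 883 characters left out ...]
)]
top slat2 [([487.0, 252.0], 0.95), ([428.0, 247.0], 0.87), ([151.0, 257.0], 0.73), ([151.0, 291.0], 0.34)]
top pin0 [([258.0, 267.0], 0.64), ([153.0, 292.0], 0.59), ([373.0, 271.0], 0.44), ([319.0, 276.0], 0.43)]
top dish [([207.0, 258.0], 0.69)]
top shelf [([311.0, 200.0], 0.89), ([461.0, 182.0], 0.39)]
wrist {'camera_matrix': array([[360.25447504,   0.        , 318.33580265],
       [  0.        , 360.25447504, 235.38053288],
       [  0.        ,   0.        ,   1.        ]]), 'dist_coeffs': array([-0.07284062,  0.        ,  0.        ,  0.        ,  0.        ]), 'origin': array([0.09106499, 0.5493971 , 0.38411433]), 'attitude': array([2.85573377e+00, 9.17451761e-04, 1.25691071e+00])}
```

View pics/top0.png

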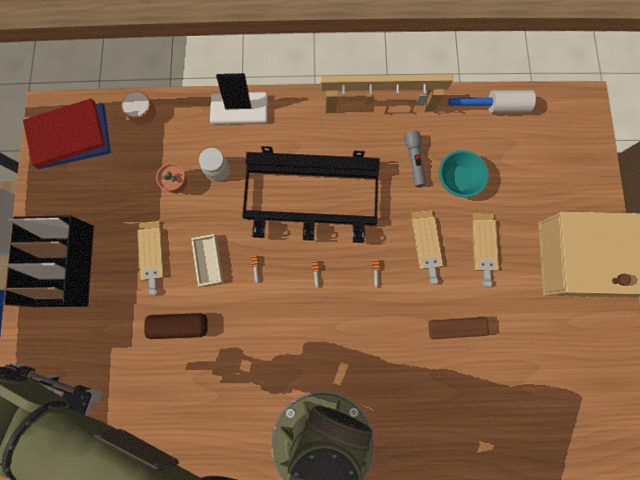

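View pics/side0.png

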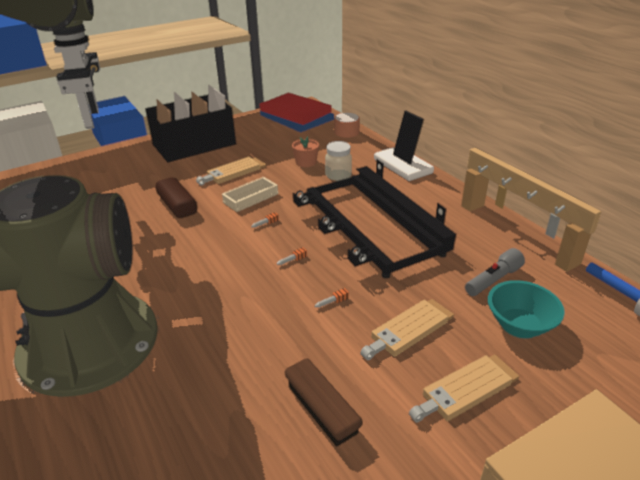

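The top view shows three loose slats, around (150,257), (427,247) and (486,252). The pins are at (255,268), (317,273) and (376,273) with their grips to the rear, the dish is at (207,260) and the shelf at (311,195). The side view agrees. Next I'll measure their positions.

```bash
cat > h.py <<'E'
from station import ctrl,camera,camera_info,finder
import cv2,numpy as np
from scipy.spatial.transform import Rotation as Ro
def info(n):
    i=camera_info(n); return i["camera_matrix"],i["dist_coeffs"],np.array(i["origin"]),Ro.from_euler("xyz",i["attitude"]).as_matrix()
def rays(I,uv):
    u=cv2.undistortPoints(np.asarray(uv,float).reshape(-1,1,2),I[0],I[1])[:,0]
    return np.c_[u,np.ones(len(u))]@I[3].T
def plane(I,uv,z):
    r=rays(I,uv); return I[2]+r*((z-I[2][2])/r[:,2])[:,None]
def cloud(I,mask,d):
    v,u=np.nonzero(mask&(d>0)); return I[2]+rays(I,np.c_[u,v])*d[v,u][:,None]
def pts(n,I,q,z):
    return [(np.round(plane(I,[r["location"]],z)[0]*1000,1)[:2].tolist(),round(r["conf"],2)) for r in finder.pinpoint(n,q)]
def rect(P):
    c,s,a=cv2.minAreaRect((P[:,:2]*1000).astype(np.float32))
    return np.round(c,1),np.round(s,1),round(a,2)
E
python3 - <<'E'
from h import *
for n in("top","side"):
    I=info(n); p,d=camera(n)
    for q,z in[("bay0",.05),("bay1",.05),("bay2",.05),("shelf",0),("slat0",0),("slat0_eye",.01),("pin0",0),("pin0_mid",.008),("dish",0)]:
        print(n,q,pts(n,I,q,z))
    for q in["slat0","pin0","dish"]:
        for r in finder.cut_out(n,q):
            P=cloud(I,r["mask"],d); 
            if len(P)<30: continue
            h=np.percentile(P[:,2],90); B=P[np.abs(P[:,2]-h)<.004]
            print(n,q,round(r["conf"],2),len(P),"h",round(h,4),"med",np.round(np.median(P,0)*1000,1),rect(B),"all",rect(P))
E
```

```text
top bay0 [([538.4, 145.4], 0.88), ([525.5, 25.0], 0.73), ([521.3, -98.2], 0.71)]
top bay1 [([538.4, 145.4], 0.88), ([525.5, 25.0], 0.73), ([521.3, -98.2], 0.71)]
top bay2 [([538.4, 145.4], 0.88), ([525.5, 25.0], 0.73), ([521.3, -98.2], 0.71)]
top shelf [([631.2, 19.7], 0.68)]
top slat0 [([485.9, 455.8], 0.85), ([499.2, -288.3], 0.79), ([486.6, -454.5], 0.64)]
top slat0_eye [([403.3, -296.7], 0.83)]
top pin0 [([441.8, 167.6], 0.69), ([429.1, -151.9], 0.67), ([422.7, 7.7], 0.6)]
top pin0_mid [([273.2, -347.3], 0.73), ([422.0, -141.4], 0.66)]
top dish [([474.8, 299.7], 0.68), ([392.7, -445.6], 0.64)]
top slat0 0.79 1503 h 0.0196 med [ 505.2 -287.7   16.4] (array([ 488.7, -289.3]), array([191.1,  61.2]), 5.79) all (array([ 494.5, -291. ]), array([203.4,  68.3]), 5.02)
top slat0 0.61 1453 h 0.0197 med [ 491.9 -440.4   16.3] (array([ 472.7, -441.7]), array([ 58.6, 179.4]), 88.36) all (array([ 483.6, -445. ]), array([ 66.9, 201.2]), 89.49)
top slat0 0.6 1464 h 0.0195 med [487.6 444.5  16. ] (array([470.9, 445.2]), array([189.6,  58.3]), 6.32) all (array([477.9, 449. ]), array([206.2,  66.5]
[... 1961 characters left out ...]
rray([667.7,  50.6]), array([431.5, 309.4]), 86.17)
side pin0 0.69 192 h 0.0168 med [439.7   5.5  12.1] (array([429.9,   5.1]), array([63.4, 17.2]), 11.88) all (array([429.2,   6. ]), array([66.6, 17.3]), 9.75)
side pin0 0.62 246 h 0.0167 med [ 437.4 -152.5   12.1] (array([ 428.4, -149.2]), array([18. , 64.3]), 87.06) all (array([ 428.7, -143.8]), array([27.2, 67.5]), 82.97)
side pin0 0.62 150 h 0.0156 med [451.8 164.   10.1] (array([446.5, 165.8]), array([57.9, 20.4]), 10.12) all (array([443.5, 174.6]), array([33.3, 67.5]), 88.7)
side dish 0.58 1109 h 0.0237 med [462.9 297.3  12.3] (array([466.2, 293.9]), array([131.4,  66.2]), 10.03) all (array([463.1, 314.9]), array([134.3, 110. ]), 9.28)
```

```bash
cat >> h.py <<'E'
def go(x,y,z,yawdeg,cur=None):
    """rows' numbers for target TCP in mm/deg; cur=(x,y,z,yaw) mm/deg else measured"""
    if cur is None:
        o=ctrl.get_obs(); cur=[*(np.array(o["ee_pos"])*1000),np.degrees(o["eef_rot"][2])]
        print("t",round(o["time_s"],1),"cur",np.round(cur,1),"F",np.round(o["force"],1),"w",round(o["grip_width"]*1000,1),"gf",round(o["grip_force"],1),"q6",round(o["qpos"][5],2))
    a=np.radians(cur[3]); R=np.array([[np.cos(a),np.sin(a),0],[np.sin(a),-np.cos(a),0],[0,0,-1]])
    s=R.T@(np.array([x,y,z])-cur[:3])/200
    t=-((yawdeg-cur[3]+180)%360-180)/360
    print("-> ",np.round(s,4).tolist(),round(t,4)); return s,t
E
python3 -c "
from h import *
go(480,450,200,186)"
```

```text
t 2.0 cur [169.2 523.3 205.4 162.1] F [ 1.   0.2 -0.9] w 94.0 gf 0.0 q6 -0.07
->  [-1.5912, 0.1294, 0.0272] -0.0664
```

>>> carry_out --motion '[[[-0.25, 0, 0], 0], [[-0.5, 0.03, 0], 0], [[-0.75, 0.06, 0], 0], [[-1, 0.06, 0], 0]]' --hand -1

```text
time_s: 2.45
ee_pos: [0.3644, 0.4729, 0.2055]
eef_rot: [3.141, 0.0, 2.829]
force: [1.5, 1.2, 0.7]
grip_width: 0.0939
grip_force: 0.0
```

>>> carry_out --motion '[[[-0.2, 0.02, 0], -0.022], [[-0.4, 0.04, 0.02], -0.044], [[-0.59, 0.07, 0.027], -0.066], [[-0.59, 0.07, 0.027], -0.066], [[-0.59, 0.07, 0.027], -0.066], [[-0.59, 0.07, 0.027], -0.066]]'

```text
time_s: 3.05
ee_pos: [0.4782, 0.4508, 0.2002]
eef_rot: [3.142, -0.0, -3.041]
force: [-0.5, -0.4, 0.4]
grip_width: 0.0944
grip_force: 0.0
```

```bash
cat > look.py <<'E'
from h import *
import sys
def slats(n="wrist",z0=0,save=None):
    I=info(n); p,d=camera(n)
    if save: cv2.imwrite("pics/"+save,p)
    print("eye",pts(n,I,"slat0_eye",z0+.01)); print("slat",pts(n,I,"slat0",z0))
    for r in finder.cut_out(n,"slat0"):
        if r["conf"]<.4: continue
        P=cloud(I,r["mask"],d); B=P[np.abs(P[:,2]-z0-.016)<.005]
        if len(B)<200: continue
        c,s,a=rect(B); 
        # board only: drop the narrow neck by morphological opening on a 1mm grid
        g=np.round(B[:,:2]*1000).astype(int); o=g.min(0)-20; im=np.zeros(g.max(0)-o+20,np.uint8); im[g[:,0]-o[0],g[:,1]-o[1]]=255
        im=cv2.morphologyEx(im,cv2.MORPH_CLOSE,np.ones((7,7))); im=cv2.morphologyEx(im,cv2.MORPH_OPEN,cv2.getStructuringElement(2,(31,31)))
        q=np.argwhere(im>0)+o; c2,s2,a2=cv2.minAreaRect(q.astype(np.float32))
        print(round(r["conf"],2),len(B),"z",round(np.median(B[:,2])*1000,1),"rect",c,s,a,"board",np.round(c2,1),np.round(s2,1),round(a2,2))
E
python3 - <<'E'
from look import *
go(480,450,200,186)
slats(save="w1.png")
n="wrist";I=info(n)
for q,z in[("bay0",.05),("shelf",0),("pin0",0),("pin0_mid",.008),("dish",0)]:
        print(n,q,pts(n,I,q,z))
E
```

```text
t 3.0 cur [ 478.2  450.8  200.2 -174.2] F [-0.5 -0.4  0.4] w 94.4 gf 0.0 q6 -0.97
->  [-0.0083, -0.005, 0.0009] -0.0006
eye []
slat [([482.5, 450.0], 0.84)]
0.88 7933 z 15.6 rect [465.9 447.8] [179.4  60.2] 6.22 board [486.6 450.2] [137.6  60.7] 6.15
wrist bay0 [([541.6, 155.5], 0.61), ([434.0, 203.2], 0.34)]
wrist shelf []
wrist pin0 [([443.1, 167.5], 0.64)]
wrist pin0_mid []
wrist dish [([468.0, 299.1], 0.83)]
```

View pics/w1.png

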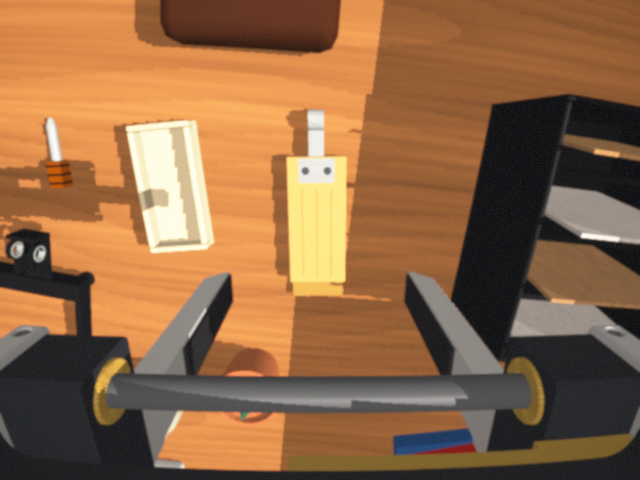

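The wrist view shows the left slat centred at (317,225), with the dish at (170,185) and one pin at (57,155). I'll grasp the slat now.

>>> carry_out --motion '[[[-0.011, -0.007, 0.25], -0.001], [[-0.011, -0.007, 0.5], -0.001], [[-0.011, -0.007, 0.75], -0.001], [[-0.011, -0.007, 0.9], -0.001], [[-0.011, -0.007, 0.97], -0.001], [[-0.011, -0.007, 0.99], -0.001], [[-0.011, -0.007, 0.99], -0.001], [[-0.011, -0.007, 0.99], -0.001]]'

```text
time_s: 4.3
ee_pos: [0.4823, 0.4499, 0.0041]
eef_rot: [3.14, 0.002, -3.033]
force: [-0.2, 0.6, -0.2]
grip_width: 0.0943
grip_force: 0.0
```

>>> carry_out --motion '[[[0, 0, 0], 0], [[0, 0, 0], 0], [[0, 0, 0], 0], [[0, 0, 0], 0], [[0, 0, 0], 0], [[0, 0, 0], 0], [[0, 0, 0], 0], [[0, 0, 0], 0]]' --hand 1 --force 15

```text
time_s: 5.1
ee_pos: [0.4815, 0.4493, 0.0022]
eef_rot: [3.142, 0.0, -3.033]
force: [-1.5, -0.1, 2.0]
grip_width: 0.06
grip_force: 15.0
```

```bash
python3 -c "
from h import *
go(500,300,200,186)
go(590,40,200,176,(500,300,200,186))
go(590,110,200,176,(500,300,200,186))"
```

```text
t 5.1 cur [ 481.5  449.3    2.2 -173.8] F [-1.5 -0.1  2. ] w 60.0 gf 15.0 q6 -0.98
->  [-0.0114, -0.752, -0.9892] 0.0006
->  [-0.3116, -1.3399, 0.0] 0.0278
->  [-0.3482, -0.9918, 0.0] 0.0278
```

>>> carry_out --motion '[[[0, 0, -0.2], 0], [[0, 0, -0.4], 0], [[0, -0.1, -0.6], 0], [[0, -0.3, -0.8], 0], [[0, -0.5, -0.95], 0], [[-0.01, -0.75, -0.99], 0]]'

```text
time_s: 5.7
ee_pos: [0.4991, 0.3062, 0.2018]
eef_rot: [3.14, 0.004, -3.032]
force: [1.3, -0.8, -1.3]
grip_width: 0.0597
grip_force: 15.0
```

>>> carry_out --motion '[[[-0.1, -0.25, 0], 0.01], [[-0.2, -0.5, 0], 0.02], [[-0.3, -0.75, 0], 0.028], [[-0.35, -0.95, 0], 0.028], [[-0.35, -1, 0], 0.028], [[-0.35, -1, 0], 0.028], [[-0.35, -1, 0], 0.028]]'

```text
time_s: 6.4
ee_pos: [0.5896, 0.1161, 0.1985]
eef_rot: [3.141, -0.0, 3.074]
force: [-0.6, 0.8, -0.7]
grip_width: 0.0598
grip_force: 15.0
```

Run:
```python
from look import *
go(590,110,200,176)
slats(save="w2.png",z0=.196)
n="wrist";I=info(n)
for q,z in[("bay0",.05),("shelf",0),("pin0",0)]:
        print(n,q,pts(n,I,q,z))
```

```text
t 6.4 cur [589.6 116.1 198.5 176.1] F [-0.6  0.8 -0.7] w 59.8 gf 15.0 q6 -1.37
->  [-0.0041, -0.0301, -0.0075] 0.0004
eye [([488.6, 202.2], 0.35)]
slat [([588.3, 115.9], 0.66)]
0.58 27185 z 211.9 rect [574.1 117.8] [ 60.5 179.8] 86.08 board [581.2 117.1] [ 60.7 110.4] 85.76
wrist bay0 [([521.6, -104.3], 0.96), ([540.5, 155.9], 0.81), ([531.8, 29.3], 0.68)]
wrist shelf [([426.6, -149.6], 0.46)]
wrist pin0 [([428.5, -146.5], 0.92), ([442.5, 170.3], 0.85), ([425.6, 8.9], 0.56)]
```

View pics/w2.png

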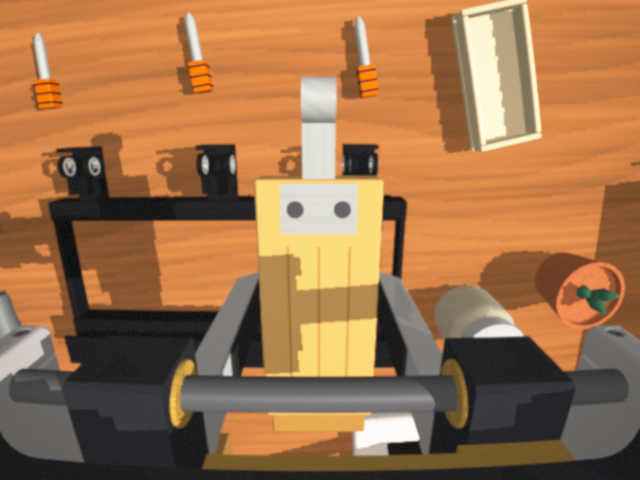

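The held slat is centred at (318,260). The three clevises are near (82,165), (218,165) and (360,160), and the front rail runs along row 208. I'll fit the shelf from the depth image.

```bash
cat > shelf.py <<'E'
from h import *
def shelf(n="wrist",save=None,org=np.array([626.,20.]),yaw=-4.1):
    I=info(n); p,d=camera(n)
    if save: cv2.imwrite("pics/"+save,p)
    m=(p.max(2)<75); P=cloud(I,m,d)*1000
    a=np.radians(yaw); R=np.array([[np.cos(a),-np.sin(a)],[np.sin(a),np.cos(a)]])
    L=(P[:,:2]-org)@R
    Z=P[:,2]
    for b in(130,0,-130):
        s=(np.abs(L[:,1]-b)<24)&(np.abs(L[:,0]+95)<26)&(Z>54)&(Z<64)
        q=L[s]
        if len(q)>10: print("clevis",b,len(q),"x",np.round(np.percentile(q[:,0],[2,50,98]),1),"y",np.round(np.percentile(q[:,1],[2,50,98]),1),"z",np.round(np.median(Z[s]),1))
    for y in range(-165,170,15):
        s=(np.abs(L[:,1]-y)<5)&(np.abs(L[:,0]+50)<22)&(np.abs(Z-40)<5)
        if s.sum()>20: print("front",y,np.round(np.percentile(L[s,0],[3,97]),1),round(np.median(Z[s]),1),end=";")
    print()
    for x in(-20,0,20):
        for sg in(1,-1):
            s=(np.abs(L[:,0]-x)<8)&(np.abs(L[:,1]-sg*170)<22)&(Z>20)&(Z<60)
            if s.sum()>10: print("side",x,sg,np.round(np.percentile(L[s,1],[3,97]),1),np.round(np.percentile(Z[s],[50,95]),1),end=";")
    print()
    for y in range(-165,170,30):
        s=(np.abs(L[:,1]-y)<6)&(L[:,0]>60)&(L[:,0]<125)&(Z>50)&(Z<62)
        if s.sum()>20: print("lip",y,np.round(np.percentile(L[s,0],[3,97]),1),round(np.median(Z[s]),1),end=";")
    print()
if __name__=="__main__": shelf(); shelf("top")
E
python3 shelf.py
```

```text
clevis 130 294 x [-113.1 -103.5  -88.7] y [116.3 127.4 143.9] z 57.5
clevis 0 335 x [-113.  -104.2  -88.4] y [-13.5   2.4  15.7] z 57.7
clevis -130 311 x [-112.5 -101.4  -87.8] y [-143.3 -124.  -113.7] z 57.8
front -165 [-61.  -41.1] 39.7;front -150 [-60.8 -42.3] 39.8;front -135 [-71.1 -42.3] 39.2;front -120 [-67.4 -42.2] 39.4;front -105 [-60.6 -42.2] 39.5;front -90 [-60.5 -42.4] 39.4;front -75 [-60.2 -42.1] 39.5;front -60 [-61.2 -43.2] 39.5;front -45 [-61.2 -43.2] 39.5;front -30 [-61.1 -43.2] 39.5;front -15 [-65.  -43.2] 39.3;front 0 [-71.3 -43.5] 39.0;front 15 [-67.1 -43.4] 39.4;front 30 [-61.  -43.3] 39.5;front 165 [-61.2 -43.8] 39.4;
side -20 1 [172.9 176.7] [35.4 37.4];side -20 -1 [-175.7 -170.4] [31.9 37.7];side 0 1 [173.  176.8] [35.6 37.3];side 0 -1 [-175.2 -170.1] [31.8 37.7];side 20 1 [173.1 176.6] [35.3 37.4];side 20 -1 [-175.4 -170. ] [31.5 37.5];
lip -165 [ 81.7 112.1] 56.9;lip -135 [80.5 90.7] 56.8;lip 15 [100.2 111.8] 56.8;lip 165 [ 81.4 111.1] 56.6;
clevis 0 44 x [-113.8 -104.3  -71. ] y [-14.    6.5  12.2] z 58.5
clevis -130 41 x [-113.9 -110.5  -88.6] y [-144.6 -130.2 -116.9] z 57.9
front -165 [-61.2 -41.6] 41.7;front -150 [-61.5 -42.2] 40.4;front -135 [-69.3 -43.6] 40.3;front -120 [-69.5 -41.2] 39.2;front -105 [-60.9 -42.9] 40.7;front -90 [-61.1 -42.9] 40.0;front -75 [-60.9 -43.9] 39.4;front -60 [-61.  -42.7] 41.2;front -45 [-61.2 -42.6] 40.1;front -30 [-61.5 -43.7] 40.9;front -15 [-63.1 -44.4] 38.8;front 0 [-70.8 -45.2] 38.7;front 15 [-62.7 -43.7] 40.0;front 30 [-61.1 -44.9] 40.3;
side -20 -1 [-176.1 -171.7] [37.3 40.7];side 0 -1 [-175.5 -172.1] [37.6 40.8];side 20 -1 [-177.5 -171.7] [38.9 41.8];
lip -165 [ 80.9 113. ] 57.5;lip -135 [ 81.9 113.4] 57.8;lip -105 [ 81.  113.3] 57.9;lip -75 [ 82.1 111.3] 57.7;lip -45 [ 80.9 111.6] 57.8;lip -15 [ 82.1 112.6] 58.2;lip 15 [ 81.4 111.2] 57.5;lip 45 [ 93.9 113.4] 57.4;
```

```bash
cat >> h.py <<'E'
S=dict(o=np.array([625.3,20.2]),yaw=-3.9)
def sw(x,y):  # shelf -> world mm
    a=np.radians(S["yaw"]); return S["o"]+[np.cos(a)*x-np.sin(a)*y,np.sin(a)*x+np.cos(a)*y]
E
python3 -c "
from h import *
p=sw(-16+.8,130);print(p)
go(*p,66,176.1)"
```

```text
[618.97718675 150.93278867]
t 6.8 cur [589.8 115.7 198.7 176.1] F [-0.2 -0.  -1.8] w 59.6 gf 15.0 q6 -1.37
->  [-0.1335, 0.1857, 0.6636] 0.0001
```

>>> carry_out --motion '[[[-0.06, 0.1, 0], 0], [[-0.13, 0.18, 0.05], 0], [[-0.1335, 0.1855, 0.25], 0], [[-0.1335, 0.1855, 0.45], 0], [[-0.1335, 0.1855, 0.6], 0], [[-0.1335, 0.1855, 0.66], 0], [[-0.1335, 0.1855, 0.66], 0], [[-0.1335, 0.1855, 0.66], 0], [[-0.1335, 0.1855, 0.66], 0]]'

```text
time_s: 7.75
ee_pos: [0.62, 0.1507, 0.0687]
eef_rot: [3.141, 0.003, 3.074]
force: [-0.4, 0.1, -1.3]
grip_width: 0.0599
grip_force: 15.0
```

```bash
python3 -c "
from h import *
p=sw(-16+.8,130)
go(*p,50,176.1)
I=info('wrist');P,d=camera('wrist');cv2.imwrite('pics/w3.png',P)
print(pts('wrist',I,'bay0',.05))
"
```

```text
t 7.8 cur [620.  150.7  68.7 176.1] F [-0.4  0.1 -1.3] w 59.9 gf 15.0 q6 -1.32
->  [0.0053, 0.0007, 0.0937] 0.0
[]
```

View pics/w3.png

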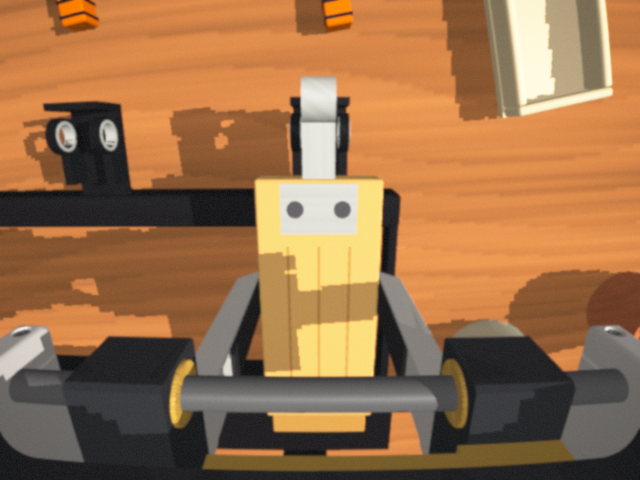

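The eye at columns 302–337 sits centred between the ears at 293–348. I'll lower it so the eye rests on the web and tilts the slat.

>>> carry_out --motion '[[[0, 0, 0.02], 0], [[0, 0, 0.03], 0], [[0, 0, 0.04], 0], [[0, 0, 0.05], 0], [[0, 0, 0.06], 0], [[0, 0, 0.07], 0], [[0, 0, 0.08], 0], [[0, 0, 0.085], 0], [[0, 0, 0.085], 0], [[0, 0, 0.085], 0]]'

```text
time_s: 8.85
ee_pos: [0.6193, 0.1505, 0.0509]
eef_rot: [3.142, 0.001, 3.074]
force: [-4.2, -1.3, 11.6]
grip_width: 0.0599
grip_force: 15.0
```

```bash
cat > tilt.py <<'E'
from h import *
def tilt(zlo=.035):
    n="wrist";I=info(n);p,d=camera(n)
    o=ctrl.get_obs(); t=o["ee_pos"]*1000; a=o["eef_rot"][2]; ax=-np.array([np.cos(a),np.sin(a)]); ay=np.array([-ax[1],ax[0]])
    P=cloud(I,(p[...,2].astype(int)-p[...,0]>50)&(p[...,1]>110),d)*1000
    L=(P[:,:2]-t[:2]); X=L@ax; Y=L@ay; s=(np.abs(Y)<27)&(X>-55)&(X<60)&(P[:,2]>zlo*1000)
    k=np.polyfit(X[s],P[s,2],1); print("slat slope deg (neg=front up)",round(np.degrees(np.arctan(k[0])),2),"top z at TCP",round(k[1],1),"n",s.sum(), "TCP z",round(t[2],1))
    return p
if __name__=="__main__": tilt()
E
python3 tilt.py; python3 -c "
from h import *
go(*sw(.8,130),50,176.1)"
```

```text
slat slope deg (neg=front up) -7.92 top z at TCP 65.7 n 16495 TCP z 50.9
t 8.9 cur [619.3 150.5  50.9 176.1] F [-5.3 -2.2 11.1] w 60.2 gf 15.0 q6 -1.32
->  [-0.0783, 0.0019, 0.0046] 0.0
```

>>> carry_out --motion '[[[0, 0, -0.006], 0], [[-0.015, 0.001, -0.006], 0], [[-0.03, 0.001, -0.006], 0], [[-0.045, 0.001, -0.006], 0], [[-0.06, 0.001, -0.006], 0], [[-0.07, 0.001, -0.006], 0], [[-0.078, 0.001, -0.006], 0], [[-0.078, 0.001, -0.006], 0], [[-0.078, 0.001, -0.006], 0]]'

```text
time_s: 9.8
ee_pos: [0.6346, 0.1496, 0.0508]
eef_rot: [-3.142, -0.0, 3.074]
force: [0.7, 0.3, -1.8]
grip_width: 0.06
grip_force: 15.0
```

```bash
python3 tilt.py; python3 -c "
from h import *
go(*sw(.8,130),42,176.1)"
```

```text
slat slope deg (neg=front up) -6.65 top z at TCP 64.9 n 16380 TCP z 50.8
t 9.8 cur [634.6 149.7  50.8 176.1] F [ 0.3  0.2 -0.9] w 60.1 gf 15.0 q6 -1.33
->  [-0.0017, 0.001, 0.044] 0.0
```

>>> carry_out --motion '[[[0, 0, 0.01], 0], [[0, 0, 0.02], 0], [[0, 0, 0.03], 0], [[0, 0, 0.04], 0], [[0, 0, 0.045], 0], [[0, 0, 0.045], 0], [[0, 0, 0.045], 0]]'

```text
time_s: 10.55
ee_pos: [0.6347, 0.1496, 0.0421]
eef_rot: [-3.142, 0.0, 3.074]
force: [-3.7, -0.8, 4.8]
grip_width: 0.0595
grip_force: 15.0
```

```bash
python3 tilt.py; python3 -c "
from h import *
go(*sw(.8,130),42,176.1)"
```

```text
slat slope deg (neg=front up) -2.92 top z at TCP 57.0 n 16881 TCP z 42.1
t 10.6 cur [634.6 149.7  42.1 176.1] F [-3.6  0.   5.5] w 60.2 gf 15.0 q6 -1.33
->  [-0.0015, 0.0011, 0.0005] 0.0
```

>>> carry_out --motion '[[[0, 0, 0], 0], [[0, 0, 0], 0], [[0, 0, 0], 0], [[0, 0, -0.005], 0], [[0, 0, -0.01], 0], [[0, 0, -0.01], 0]]' --hand -0.5

```text
time_s: 11.2
ee_pos: [0.6347, 0.1497, 0.0441]
eef_rot: [3.142, 0.0, 3.074]
force: [-0.4, 0.0, 0.6]
grip_width: 0.0707
grip_force: 0.0
```

```bash
python3 -c "
from tilt import *
p=tilt()
cv2.imwrite('pics/w4.png',p)
go(*sw(.8,130),142,176.1)"
```

```text
slat slope deg (neg=front up) -2.38 top z at TCP 56.8 n 16739 TCP z 44.0
t 11.2 cur [634.7 149.7  44.  176.1] F [-0.8 -0.8 -0.3] w 70.6 gf 0.0 q6 -1.33
->  [-0.001, 0.0009, -0.4901] 0.0
```

View pics/w4.png

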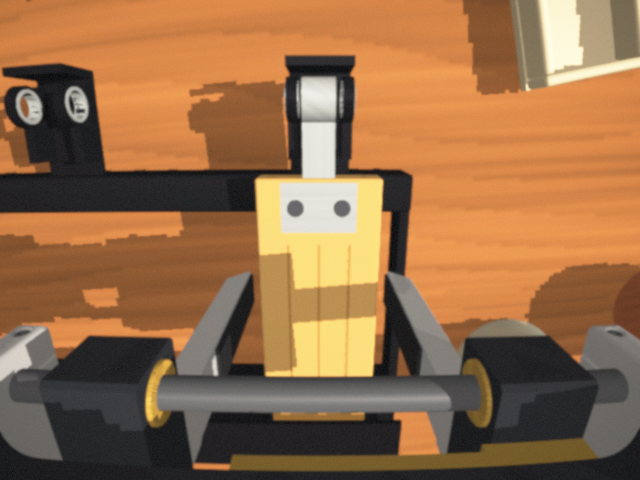

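The left slat's eye is now between its ears at (320,100). I'll lift and look at the slat and the first pin.

```bash
python3 -c "
from h import *
go(634.7,149.7,180,176.1)
go(470,170,150,187,(634.7,149.7,180,176.1))"
```

```text
t 11.2 cur [634.7 149.7  44.  176.1] F [-0.8 -0.8 -0.3] w 70.6 gf 0.0 q6 -1.33
->  [0.0001, 0.0001, -0.6801] 0.0
->  [0.8285, 0.0453, 0.15] -0.0303
```

>>> carry_out --motion '[[[0, 0, -0.2], 0], [[0, 0, -0.4], 0], [[0, 0, -0.6], 0], [[0, 0, -0.68], 0]]'

```text
time_s: 11.65
ee_pos: [0.6357, 0.1499, 0.1844]
eef_rot: [3.14, 0.005, 3.074]
force: [0.5, 0.5, 0.6]
grip_width: 0.0701
grip_force: 0.0
```

>>> carry_out --motion '[[[0.2, 0.01, 0.03], -0.01], [[0.4, 0.02, 0.06], -0.02], [[0.6, 0.03, 0.1], -0.03], [[0.8, 0.045, 0.15], -0.03], [[0.83, 0.045, 0.15], -0.03], [[0.83, 0.045, 0.15], -0.03], [[0.83, 0.045, 0.15], -0.03]]'

```text
time_s: 12.35
ee_pos: [0.4708, 0.1699, 0.1505]
eef_rot: [3.141, 0.002, -3.021]
force: [0.2, 0.4, -0.6]
grip_width: 0.0705
grip_force: 0.0
```

```bash
cat > pin.py <<'E'
from h import *
def pins(n="wrist"):
    I=info(n); p,d=camera(n)
    hs=cv2.cvtColor(p,cv2.COLOR_BGR2HSV)
    for r in finder.cut_out(n,"pin0"):
        P=cloud(I,r["mask"],d)*1000
        if r["conf"]<.4 or len(P)<60: continue
        A=P[(P[:,2]>3)&(P[:,2]<22)]; c,s,a=rect(A/1000)
        # axis by PCA of points above half height, grip = saturated orange & high
        T=A[A[:,2]>10][:,:2]; u=np.linalg.svd(T-T.mean(0))[2][0]
        v,uu=np.nonzero(r["mask"]&(d>0)); o=cloud(I,r["mask"]&(hs[...,1]>150)&(hs[...,2]>120)&(hs[...,0]<14),d)*1000; o=o[o[:,2]>13]
        g=rect(o/1000) if len(o)>5 else None
        if g is not None and (c-g[0])@u<0: u=-u
        print("pin",round(r["conf"],2),"all",c,s,"nose dir",round(np.degrees(np.arctan2(u[1],u[0])),1),"grip",g,"z",np.round(np.median(o[:,2]),1))
    print("pinpoint",pts(n,I,"pin0",0),pts(n,I,"pin0_mid",.008))
if __name__=="__main__":
    go(470,170,150,187); pins()
E
python3 pin.py; python3 -c "
from look import *
slats(z0=.04,save='w5.png')"
```

```text
t 12.3 cur [ 470.8  169.9  150.5 -173.1] F [ 0.2  0.4 -0.6] w 70.5 gf 0.0 q6 -1.42
->  [0.0038, 0.001, 0.0025] -0.0003
pin 0.67 all [442.1 169.4] [71.6 16.1] nose dir -174.4 grip (array([464.2, 171.3]), array([27.3, 16. ]), 3.39) z 15.5
pin 0.63 all [426.6   9.8] [72.  17.2] nose dir -174.5 grip (array([448. ,  12.1]), array([28.4, 17. ]), 5.94) z 15.6
pin 0.5 all [630.6  22.5] [350.3 133.4] nose dir -107.2 grip (array([582.1,  41.3]), array([357.7, 180. ]), 75.83) z 38.8
pinpoint [([445.6, 169.8], 0.91), ([426.2, 10.2], 0.63)] []
eye []
slat []
0.89 5495 z 55.7 rect [615.9 151.1] [ 60.6 181.4] 86.04 board [637.5 149.9] [ 60.3 133.4] 85.6
```

```bash
cat > seat.py <<'E'
from h import *
def seat(b,n="wrist"):
    I=info(n);p,d=camera(n);P=cloud(I,np.ones(d.shape,bool),d)*1000
    a=np.radians(S["yaw"]);R=np.array([[np.cos(a),-np.sin(a)],[np.sin(a),np.cos(a)]])
    L=(P[:,:2]-S["o"])@R; L[:,1]-=b; Z=P[:,2]
    s=(np.abs(L[:,1])<26)&(L[:,0]>-50)&(L[:,0]<70)&(np.abs(Z-56)<10)
    A=np.c_[L[s],np.ones(s.sum())]; k=np.linalg.lstsq(A,Z[s],rcond=None)[0]
    print("board n",s.sum(),"pitch,roll deg",np.round(np.degrees(k[:2]),2),"z0",round(k[2],1))
    s=(np.abs(L[:,1])<28)&(np.abs(Z-55)<5)&(L[:,0]>-75)&(L[:,0]<80); print("board x",np.round(np.percentile(L[s&(np.abs(L[:,1])>12)][:,0],[0.5,99.5]),1))
    for x in range(-55,75,20):
        q=s&(np.abs(L[:,0]-x)<4)&(np.abs(Z-56)<6); 
        if q.sum()>20: print("y@",x,np.round([L[q,1].min(),L[q,1].max(),L[q,1].mean()],1),end="; ")
    s=(np.abs(L[:,1])<5)&(L[:,0]>-112)&(L[:,0]<-80)
    for x in range(-112,-78,4):
        q=s&(np.abs(L[:,0]-x)<2); 
        if q.any(): print("x",x,"z",round(np.percentile(Z[q],80),1),end="; ")
    print()
if __name__=="__main__":
    import sys; seat(float(sys.argv[1]))
E
python3 seat.py 130; python3 -c "
from h import *
go(464.2,171.3,2,185)"
```

```text
board n 3303 pitch,roll deg [-0.29 -0.11] z0 55.9
board x [-69.2  70.1]
y@ -55 [-27.9  27.9   0. ]; y@ -35 [-28.   27.6  -4.6]; y@ 25 [-28.   27.9  -0.2]; y@ 45 [-27.9  27.5   0.1]; y@ 65 [-27.7  27.4  -6.9]; x -112 z 58.1; x -108 z 57.5; x -104 z 55.0; x -100 z 58.5; x -96 z 60.0; x -92 z 59.8; x -88 z 57.4; x -84 z 54.8; x -80 z 54.8; 
t 12.8 cur [ 469.8  169.8  149.8 -173.1] F [-0.6  0.1 -0.2] w 70.4 gf 0.0 q6 -1.42
->  [0.0269, 0.0107, 0.739] 0.0053
```

View pics/w5.png

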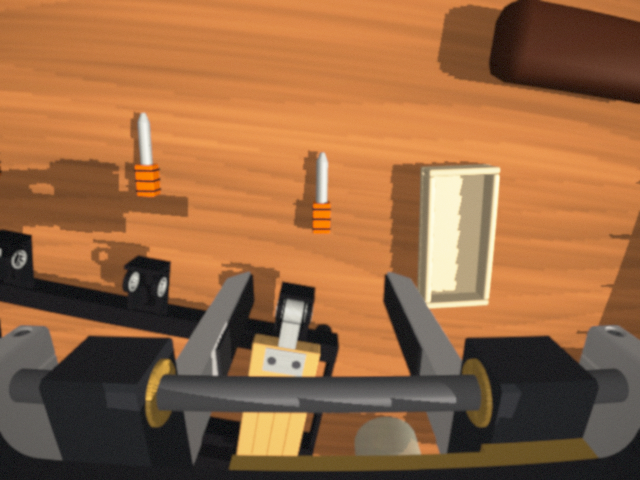

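The seated slat is flat, pitch -0.3°, with its eye top at z 60. Next I'll grasp the pin, whose grip shows at (321,216).

>>> carry_out --motion '[[[0.027, 0.011, 0.2], 0.005], [[0.027, 0.011, 0.4], 0.005], [[0.027, 0.011, 0.6], 0.005], [[0.027, 0.011, 0.71], 0.005], [[0.027, 0.011, 0.739], 0.005], [[0.027, 0.011, 0.739], 0.005], [[0.027, 0.011, 0.739], 0.005]]'

```text
time_s: 13.5
ee_pos: [0.4646, 0.1716, 0.0029]
eef_rot: [3.141, 0.001, -3.052]
force: [0.7, -0.3, 0.5]
grip_width: 0.0704
grip_force: 0.0
```

>>> carry_out --motion '[[[0, 0, 0], 0], [[0, 0, 0], 0], [[0, 0, 0], 0], [[0, 0, 0], 0], [[0, 0, 0], 0], [[0, 0, 0], 0], [[0, 0, 0], 0], [[0, 0, 0], 0]]' --hand 1 --force 20

```text
time_s: 14.3
ee_pos: [0.464, 0.1714, 0.0021]
eef_rot: [-3.142, -0.0, -3.052]
force: [-0.0, 0.1, -0.5]
grip_width: 0.0158
grip_force: 19.9
```

```bash
python3 -c "
from h import *
# grip centre at shelf y = 130-(29+50)
p=sw(-95,130-80);print(p)
go(464,171,100,185)
go(*p,100,86.1,(464,171,100,185))"
```

```text
[533.92075804  76.54566655]
t 14.3 cur [ 464.   171.4    2.1 -174.9] F [-0.   0.1 -0.5] w 15.8 gf 19.9 q6 -1.38
->  [0.0002, -0.0021, -0.4897] 0.0003
->  [-0.3071, -0.5009, 0.0] 0.2747
```

>>> carry_out --motion '[[[0, 0, -0.2], 0], [[0, 0, -0.4], 0], [[0, 0, -0.49], 0]]'

```text
time_s: 14.6
ee_pos: [0.465, 0.1717, 0.1032]
eef_rot: [3.141, 0.004, -3.052]
force: [0.0, 0.1, -1.6]
grip_width: 0.0157
grip_force: 19.9
```

>>> carry_out --motion '[[[-0.03, -0.05, 0], 0.0235], [[-0.06, -0.1, 0], 0.047], [[-0.1, -0.15, 0], 0.07], [[-0.13, -0.2, 0], 0.094], [[-0.16, -0.25, 0], 0.1175], [[-0.19, -0.3, 0], 0.141], [[-0.22, -0.35, 0], 0.164], [[-0.25, -0.4, 0], 0.188], [[-0.28, -0.45, 0], 0.211], [[-0.307, -0.5, 0], 0.235], [[-0.307, -0.5, 0], 0.258], [[-0.307, -0.5, 0], 0.2745]]'

```text
time_s: 15.8
ee_pos: [0.5341, 0.0769, 0.0998]
eef_rot: [-3.141, 0.0, 1.5]
force: [0.6, 0.2, -0.6]
grip_width: 0.0161
grip_force: 19.9
```

```bash
cat > held.py <<'E'
from h import *
def held(save=None):
    n="wrist";o=ctrl.get_obs();I=info(n);p,d=camera(n)
    if save: cv2.imwrite("pics/"+save,p)
    t=o["ee_pos"]*1000;a=o["eef_rot"][2];ax=np.array([np.cos(a),np.sin(a)]);ay=np.array([np.sin(a),-np.cos(a)])
    P=cloud(I,np.ones(d.shape,bool),d)*1000;L=P[:,:2]-t[:2];X=L@ax;Y=L@ay;Z=P[:,2]-t[2]
    s=(np.abs(Y)<10)&(X>17)&(X<64)&(Z>-8)&(Z<18)
    for x in range(-12,64,8):
        q=(np.abs(Y)<10)&(np.abs(X-x)<2)&(Z>-8)&(Z<20)
        if q.sum()>3: print("x",x,"n",q.sum(),"y",np.round([Y[q].min(),Y[q].max()],1),"ztop",round(np.percentile(Z[q],90),1))
    if s.any(): print("tip x",round(X[s].max(),1))
held()
E
python3 held.py; python3 -c "
from h import *
go(*sw(-95,50),44,86.1)"
```

```text
x -12 n 135 y [-7.5  8.1] ztop 14.1
x -4 n 225 y [-8.  8.] ztop 14.1
x 4 n 233 y [-7.9  7.9] ztop 14.2
x 12 n 325 y [-10.  10.] ztop 14.3
x 20 n 143 y [-4.8  4.3] ztop 10.8
x 28 n 145 y [-4.7  4.3] ztop 10.6
x 36 n 154 y [-5.2  4.3] ztop 10.7
x 44 n 164 y [-5.1  4.2] ztop 10.7
x 52 n 164 y [-5.1  4.2] ztop 10.1
x 60 n 14 y [-2.1  1.2] ztop 7.7
tip x 58.6
t 15.8 cur [534.   77.1  99.9  85.7] F [ 0.8 -0.5 -0.7] w 16.0 gf 19.9 q6 0.15
->  [-0.0029, -0.0002, 0.2793] -0.0012
```

>>> carry_out --motion '[[[-0.003, 0, 0.15], -0.001], [[-0.003, 0, 0.25], -0.001], [[-0.003, 0, 0.279], -0.001], [[-0.003, 0, 0.279], -0.001], [[-0.003, 0, 0.279], -0.001]]'

```text
time_s: 16.35
ee_pos: [0.5346, 0.0768, 0.0452]
eef_rot: [3.14, -0.0, 1.513]
force: [-0.3, 0.7, -0.5]
grip_width: 0.0156
grip_force: 19.9
```

>>> carry_out --motion '[[[0.025, 0, 0], 0], [[0.05, 0, 0], 0], [[0.075, 0, 0], 0], [[0.1, 0, 0], 0], [[0.12, 0, 0], 0], [[0.12, 0, 0], 0]]'

```text
time_s: 16.95
ee_pos: [0.5355, 0.1012, 0.0443]
eef_rot: [3.142, -0.0, 1.513]
force: [0.7, -0.6, -0.7]
grip_width: 0.0158
grip_force: 19.9
```

```bash
python3 -c "
from h import *
I=info('wrist');P,d=camera('wrist');cv2.imwrite('pics/w6.png',P)
go(*sw(-95,101),44,86.1)"
```

```text
t 17.0 cur [535.4 100.9  44.2  86.7] F [ 0.4 -0.2 -0.6] w 15.9 gf 19.9 q6 0.18
->  [0.133, 0.0022, 0.0012] 0.0016
```

View pics/w6.png

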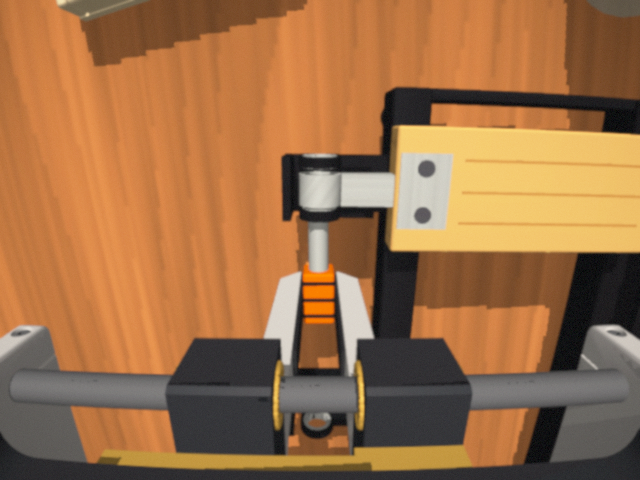

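The pin at column 318 lines up with the eye at 320, and its nose is already in the ear. I'll push it home.

>>> carry_out --motion '[[[0.025, 0, 0], 0.0015], [[0.05, 0, 0], 0.0015], [[0.075, 0, 0], 0.0015], [[0.1, 0, 0], 0.0015], [[0.115, 0, 0], 0.0015], [[0.125, 0, 0], 0.0015], [[0.132, 0, 0], 0.0015], [[0.136, 0, 0], 0.0015], [[0.136, 0, 0], 0.0015]]'

```text
time_s: 17.9
ee_pos: [0.537, 0.1278, 0.0443]
eef_rot: [-3.142, 0.0, 1.503]
force: [0.1, -0.1, 0.2]
grip_width: 0.0161
grip_force: 19.9
```

```bash
python3 -c "
from h import *
go(*sw(-95,101),44,86.1)"; python3 held.py
```

```text
t 17.9 cur [537.  127.8  44.3  86.1] F [ 0.1 -0.1  0.2] w 16.1 gf 19.9 q6 0.24
->  [-0.0017, 0.0019, 0.0013] 0.0
x -12 n 137 y [-7.6  8.1] ztop 14.2
x -4 n 226 y [-8.  8.] ztop 14.2
x 4 n 224 y [-7.9  7.9] ztop 14.2
x 12 n 277 y [-9.9 10. ] ztop 14.2
x 20 n 293 y [-9.9 10. ] ztop 15.1
x 28 n 311 y [-9.2  9.8] ztop 15.5
x 36 n 431 y [-9.7  9.9] ztop 15.0
x 44 n 481 y [-9.6 10. ] ztop 15.0
x 52 n 160 y [-5.   4.2] ztop 10.2
x 60 n 15 y [-2.1  1.3] ztop 8.2
tip x 58.5
```

>>> carry_out --motion '[[[0.004, 0, 0], 0], [[0.008, 0, 0], 0], [[0.011, 0, 0], 0], [[0.014, 0, 0], 0], [[0.014, 0, 0], 0]]'

```text
time_s: 18.45
ee_pos: [0.5371, 0.1284, 0.0443]
eef_rot: [-3.141, 0.003, 1.503]
force: [-1.9, -17.5, 3.0]
grip_width: 0.0157
grip_force: 20.0
```

>>> carry_out --motion '[[[-0.01, 0, 0], 0], [[-0.01, 0, 0], 0], [[-0.01, 0, 0], 0], [[-0.01, 0, 0], 0], [[-0.01, 0, -0.1], 0], [[-0.01, 0, -0.3], 0], [[-0.01, 0, -0.5], 0], [[-0.01, 0, -0.75], 0], [[-0.01, 0, -0.75], 0], [[-0.01, 0, -0.75], 0]]' --hand 0.3

```text
time_s: 19.45
ee_pos: [0.5373, 0.1288, 0.195]
eef_rot: [3.14, -0.0, 1.503]
force: [0.5, -0.1, -1.0]
grip_width: 0.0328
grip_force: 0.0
```

```bash
python3 -c "
from h import *
go(500,-200,195,186)
I=info('wrist');p,d=camera('wrist');cv2.imwrite('pics/w7.png',p)
print(pts('wrist',I,'pin0_mid',.05),sw(-95,130))
I=info('top');p,d=camera('top')
print(pts('top',I,'slat0',0)); print(pts('top',I,'pin0',0))
"
```

```text
t 19.4 cur [537.3 128.8 195.   86.1] F [ 0.5 -0.1 -1. ] w 32.8 gf 0.0 q6 0.24
->  [-1.6528, -0.0752, -0.0001] -0.2774
[] [539.3619813  156.36040886]
[([497.9, -288.8], 0.82), ([489.9, -448.3], 0.75)]
[([426.7, -150.7], 0.65), ([431.1, -3.6], 0.53)]
```

View pics/w7.png

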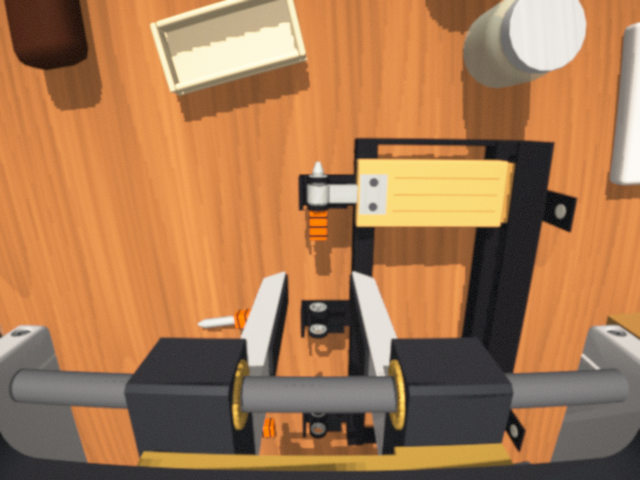

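The left pin is home: its nose shows beyond the eye at (318,168) and the grip sits against the ear at (318,220). Next is the nearer right slat.

>>> carry_out --motion '[[[-0.25, 0, 0], 0], [[-0.5, 0, 0], 0], [[-0.75, 0, 0], 0], [[-1, -0.1, 0], 0], [[-1, -0.1, 0], 0]]' --hand -1

```text
time_s: 20.2
ee_pos: [0.5019, -0.0734, 0.1936]
eef_rot: [-3.14, 0.0, 1.499]
force: [0.4, -0.2, -0.0]
grip_width: 0.0694
grip_force: 0.0
```

>>> carry_out --motion '[[[-0.1, 0, 0], -0.0235], [[-0.25, 0, 0], -0.047], [[-0.45, 0, 0], -0.0705], [[-0.65, 0, 0], -0.094], [[-0.85, 0, 0], -0.1175], [[-0.98, 0, 0], -0.141], [[-0.98, 0, 0], -0.164], [[-0.98, 0, 0], -0.188], [[-0.98, 0, 0], -0.211], [[-0.98, 0, 0], -0.235], [[-0.98, 0, 0], -0.258], [[-0.98, 0, 0], -0.2775]]'

```text
time_s: 21.4
ee_pos: [0.4905, -0.2646, 0.1935]
eef_rot: [3.141, -0.001, -3.03]
force: [0.6, 0.5, -0.3]
grip_width: 0.094
grip_force: 0.0
```

Run:
```python
from look import *
go(490,-289,2,185.6)
slats()
```

```text
t 21.4 cur [ 490.5 -264.6  193.5 -173.6] F [ 0.6  0.5 -0.3] w 94.0 gf 0.0 q6 -2.24
->  [0.0163, -0.121, 0.9577] 0.0022
eye [([403.2, -298.5], 0.76)]
slat [([496.4, -286.2], 0.8), ([490.7, -446.3], 0.6), ([389.7, -445.3], 0.25)]
0.64 8253 z 15.7 rect [ 473.9 -441.3] [ 61.1 179.7] 88.5 board [ 495.4 -441.6] [ 60.9 136.9] 88.67
0.56 8035 z 15.6 rect [ 483.6 -289.4] [179.4  60.3] 5.62 board [ 504.5 -287.4] [137.8  60.5] 5.81
```

```bash
python3 -c "
from h import *
go(498.5,-288,2.2,185.7)"
```

```text
t 21.6 cur [ 490.5 -264.8  193.8 -174.2] F [ 0.1 -0.1 -0.4] w 93.8 gf 0.0 q6 -2.23
->  [-0.0282, -0.1195, 0.9582] 0.0003
```

>>> carry_out --motion '[[[-0.028, -0.1195, 0.2], 0], [[-0.028, -0.1195, 0.4], 0], [[-0.028, -0.1195, 0.6], 0], [[-0.028, -0.1195, 0.8], 0], [[-0.028, -0.1195, 0.93], 0], [[-0.028, -0.1195, 0.958], 0], [[-0.028, -0.1195, 0.958], 0], [[-0.028, -0.1195, 0.958], 0], [[-0.028, -0.1195, 0.958], 0]]'

```text
time_s: 22.5
ee_pos: [0.4988, -0.2885, 0.0035]
eef_rot: [-3.141, 0.001, -3.038]
force: [-0.4, 0.1, -0.4]
grip_width: 0.0939
grip_force: 0.0
```

>>> carry_out --motion '[[[0, 0, 0], 0], [[0, 0, 0], 0], [[0, 0, 0], 0], [[0, 0, 0], 0], [[0, 0, 0], 0], [[0, 0, 0], 0], [[0, 0, 0], 0]]' --hand 1 --force 15

```text
time_s: 23.2
ee_pos: [0.4984, -0.2883, 0.0027]
eef_rot: [-3.142, -0.0, -3.037]
force: [-0.5, 0.9, 1.0]
grip_width: 0.0599
grip_force: 15.0
```

```bash
python3 -c "
from h import *
p=sw(-15.2,-130);print(p)
go(520,-220,140,185.7)
go(*p,140,176.1,(520,-220,140,185.7))"
```

```text
[ 601.29321118 -108.46512383]
t 23.2 cur [ 498.4 -288.3    2.7 -174. ] F [-0.5  0.9  1. ] w 59.9 gf 15.0 q6 -2.26
->  [-0.1432, 0.3285, -0.6865] 0.0009
->  [-0.4598, 0.5145, 0.0] 0.0267
```

>>> carry_out --motion '[[[0, 0, -0.2], 0], [[0, 0.05, -0.4], 0], [[-0.07, 0.15, -0.6], 0], [[-0.143, 0.33, -0.687], 0]]'

```text
time_s: 23.6
ee_pos: [0.5209, -0.2206, 0.1437]
eef_rot: [-3.139, 0.004, -3.039]
force: [1.4, -0.2, -2.6]
grip_width: 0.0596
grip_force: 15.0
```

>>> carry_out --motion '[[[-0.15, 0.17, 0], 0.013], [[-0.3, 0.34, 0], 0.027], [[-0.46, 0.5145, 0], 0.027], [[-0.46, 0.5145, 0], 0.027], [[-0.46, 0.5145, 0], 0.027], [[-0.46, 0.5145, 0], 0.027]]'

```text
time_s: 24.2
ee_pos: [0.6001, -0.1084, 0.1398]
eef_rot: [-3.142, -0.001, 3.076]
force: [-0.4, -1.6, -1.4]
grip_width: 0.0597
grip_force: 15.0
```

```bash
python3 shelf.py | head -3; python3 -c "
from h import *
p=sw(-15.2,-130)
go(*p,66.5,176.1)"
```

```text
clevis 0 517 x [-112.1 -100.2  -87.5] y [-14.4  -4.9  14.7] z 57.5
clevis -130 125 x [-111.2  -96.5  -87.7] y [-143.5 -116.8 -115.3] z 58.0
front -75 [-60.4 -42.3] 39.3;front -60 [-60.6 -42.5] 39.4;front -45 [-60.6 -42.8] 39.3;front -30 [-60.7 -42.7] 39.2;front -15 [-70.4 -43.1] 39.1;front 0 [-70.5 -43.2] 38.8;front 15 [-70.7 -43.1] 39.1;front 30 [-60.8 -42.7] 39.3;front 45 [-60.6 -42.7] 39.2;front 60 [-60.6 -42.2] 39.2;front 75 [-60.9 -42.4] 39.2;front 90 [-61.2 -42.8] 39.2;front 105 [-61.  -42.7] 38.1;front 120 [-71.8 -61.2] 36.2;
t 24.3 cur [ 600.1 -108.7  140.1  176.2] F [ 0.1  0.3 -2.3] w 59.9 gf 15.0 q6 -1.74
->  [-0.0056, 0.0018, 0.368] 0.0003
```

>>> carry_out --motion '[[[-0.005, 0.002, 0.2], 0], [[-0.005, 0.002, 0.32], 0], [[-0.005, 0.002, 0.368], 0], [[-0.005, 0.002, 0.368], 0], [[-0.005, 0.002, 0.368], 0]]'

```text
time_s: 24.8
ee_pos: [0.6022, -0.1079, 0.0679]
eef_rot: [-3.141, 0.002, 3.076]
force: [0.1, 0.5, -1.3]
grip_width: 0.06
grip_force: 15.0
```

```bash
cat > align.py <<'E'
from h import *
import sys
def align(b):
    n="wrist";I=info(n);p,d=camera(n);P=cloud(I,np.ones(d.shape,bool),d)*1000
    a=np.radians(S["yaw"]);R=np.array([[np.cos(a),-np.sin(a)],[np.sin(a),np.cos(a)]])
    L=(P[:,:2]-S["o"])@R; L[:,1]-=b; Z=P[:,2]; o=p.max(2).ravel()[d.ravel()>0]
    e=(o>110)&(np.abs(L[:,1])<14)&(np.abs(L[:,0]+108)<20)&(Z>66); w=(o<80)&(np.abs(L[:,1])<20)&(L[:,0]>-112)&(L[:,0]<-75)&(Z<63)&(Z>53)
    print("eye y",np.round(np.percentile(L[e,1],[3,97]),1),"x",np.round(np.percentile(L[e,0],[3,97]),1),"z",np.round(np.percentile(Z[e],[50,97]),1),"ears y",np.round(np.percentile(L[w,1],[3,97]),1))
align(float(sys.argv[1]))
E
python3 align.py -130;python3 -c "
from h import *
p=sw(-15.2,-130)
go(*p,50,176.1)"
```

```text
eye y [-6.   8.2] x [-118.2  -89.2] z [81.1 85. ] ears y [-13.2  14.9]
t 24.9 cur [ 602.4 -107.8   68.1  176.3] F [-0.   0.2 -1.2] w 59.9 gf 15.0 q6 -1.74
->  [0.0051, -0.0036, 0.0906] 0.0005
```

>>> carry_out --motion '[[[0, 0, 0.02], 0], [[0, 0, 0.03], 0], [[0, 0, 0.04], 0], [[0, 0, 0.05], 0], [[0, 0, 0.06], 0], [[0, 0, 0.07], 0], [[0, 0, 0.078], 0], [[0, 0, 0.082], 0], [[0, 0, 0.082], 0], [[0, 0, 0.082], 0]]'

```text
time_s: 25.85
ee_pos: [0.6019, -0.1074, 0.0515]
eef_rot: [-3.141, 0.001, 3.077]
force: [-5.9, 2.3, 13.8]
grip_width: 0.06
grip_force: 15.0
```

```bash
python3 tilt.py; python3 -c "
from h import *
go(*sw(.8,-130),50,176.1)"
```

```text
slat slope deg (neg=front up) -7.99 top z at TCP 65.8 n 16454 TCP z 51.5
t 25.9 cur [ 601.9 -107.4   51.5  176.3] F [-5.4  1.4 13.9] w 60.1 gf 15.0 q6 -1.74
->  [-0.0775, -0.0059, 0.0075] 0.0006
```

>>> carry_out --motion '[[[0, 0, -0.006], 0], [[-0.015, -0.003, -0.006], 0.0005], [[-0.03, -0.003, -0.006], 0.0005], [[-0.045, -0.003, -0.006], 0.0005], [[-0.06, -0.003, -0.006], 0.0005], [[-0.07, -0.003, -0.006], 0.0005], [[-0.077, -0.003, -0.006], 0.0005], [[-0.077, -0.003, -0.006], 0.0005], [[-0.077, -0.003, -0.006], 0.0005]]'

```text
time_s: 26.8
ee_pos: [0.617, -0.109, 0.0512]
eef_rot: [3.142, 0.0, 3.074]
force: [0.5, -0.6, -1.3]
grip_width: 0.0597
grip_force: 15.0
```

>>> carry_out --motion '[[[0, 0, 0.01], 0], [[0, 0, 0.02], 0], [[0, 0, 0.03], 0], [[0, 0, 0.04], 0], [[0, 0, 0.044], 0], [[0, 0, 0.044], 0], [[0, 0, 0.044], 0]]'

```text
time_s: 27.5
ee_pos: [0.6169, -0.109, 0.0427]
eef_rot: [-3.142, -0.0, 3.074]
force: [-3.4, 0.5, 4.7]
grip_width: 0.06
grip_force: 15.0
```

```bash
python3 tilt.py; python3 -c "
from h import *
go(*sw(.8,-130),42,176.1)"
```

```text
slat slope deg (neg=front up) -2.92 top z at TCP 57.0 n 16822 TCP z 42.7
t 27.6 cur [ 617.  -109.    42.7  176.1] F [-4.2  0.9  5.3] w 60.0 gf 15.0 q6 -1.74
->  [-0.0017, -0.0029, 0.0036] 0.0001
```

>>> carry_out --motion '[[[0, 0, 0], 0], [[0, 0, 0], 0], [[0, 0, 0], 0], [[0, 0, -0.05], 0], [[0, 0, -0.25], 0], [[0, 0, -0.45], 0], [[0, 0, -0.65], 0], [[0, 0, -0.7], 0], [[0.2, 0, -0.7], 0], [[0.4, 0, -0.7], 0], [[0.5, 0, -0.7], 0], [[0.5, 0, -0.7], 0]]' --hand -0.5

```text
time_s: 28.75
ee_pos: [0.5156, -0.1021, 0.183]
eef_rot: [-3.142, 0.0, 3.073]
force: [0.7, -0.2, 0.8]
grip_width: 0.07
grip_force: 0.0
```

```bash
python3 seat.py -130; python3 -c "
from look import *
slats()
I=info('top');p,d=camera('top')
print(pts('top',I,'slat0',0),pts('top',I,'pin0',0),pts('top',I,'dish',0))
go(494,-445,195,178.4)
go(494,-445,195,178.4,(490,-250,190,176.1))"
```

```text
board n 5077 pitch,roll deg [-0.31 -0.05] z0 55.8
board x [-60.   53.7]
y@ -55 [-27.9  27.2  -0.2]; y@ -35 [-27.6  27.6   0.1]; y@ -15 [-27.9  28.   -0.2]; y@ 5 [-27.7  27.7  -0.1]; y@ 25 [-28.   27.2   0.2]; y@ 45 [-27.9  27.7  -0.6]; x -112 z 57.6; x -108 z 57.7; x -104 z 55.6; x -100 z 58.7; x -96 z 60.0; x -92 z 59.4; x -88 z 57.8; x -84 z 55.1; x -80 z 54.9; 
eye [([534.5, -105.4], 0.94), ([530.3, -104.4], 0.45)]
slat [([489.6, -443.9], 0.92), ([639.5, -111.4], 0.7), ([660.5, 178.9], 0.59)]
0.78 3082 z 15.8 rect [ 497.7 -427.8] [ 47.6 138.4] 81.78 board [ 528.6 -432.2] [42.4 69.9] 84.81
[([490.8, -445.9], 0.88), ([653.9, 160.0], 0.6), ([634.3, -113.9], 0.58), ([622.7, 18.7], 0.54)] [([423.8, 5.6], 0.61), ([554.7, 153.1], 0.59)] [([473.7, 300.5], 0.96), ([647.9, 158.6], 0.45)]
t 29.2 cur [ 517.5 -102.2  182.1  176.1] F [ 0.7 -0.2 -0.2] w 70.9 gf 0.0 q6 -1.77
->  [0.0012, -1.7182, -0.0643] -0.0063
->  [-0.0863, -0.9714, -0.025] -0.0064
```

>>> carry_out --motion '[[[0, -0.25, -0.02], 0], [[0, -0.5, -0.04], 0], [[0, -0.75, -0.064], 0], [[0, -1, -0.064], 0]]' --hand -1

```text
time_s: 29.6
ee_pos: [0.5036, -0.3033, 0.1959]
eef_rot: [-3.141, 0.001, 3.074]
force: [0.4, 0.6, -0.1]
grip_width: 0.0939
grip_force: 0.0
```

>>> carry_out --motion '[[[0, -0.25, 0], -0.003], [[0, -0.5, 0], -0.006], [[0, -0.7, 0], -0.006], [[0, -0.7, 0], -0.006], [[0, -0.7, 0], -0.006], [[0, -0.7, 0], -0.006]]'

```text
time_s: 30.2
ee_pos: [0.4946, -0.44, 0.1952]
eef_rot: [3.141, -0.0, 3.112]
force: [-0.2, -0.5, 0.6]
grip_width: 0.094
grip_force: 0.0
```

Run:
```python
from look import *
slats()
go(494,-443,2.2,178.6)
```

```text
eye []
slat [([641.4, -64.6], 0.6), ([490.3, -441.0], 0.58)]
0.93 8249 z 15.6 rect [ 474.4 -441.5] [ 60.1 178.4] 88.24 board [ 495.4 -442. ] [ 60.3 136.9] 88.57
t 30.4 cur [ 494.7 -440.1  195.7  178.3] F [-0.1 -0.7 -0.4] w 94.3 gf 0.0 q6 -2.32
->  [0.003, -0.0148, 0.9675] -0.0007
```

>>> carry_out --motion '[[[0.026, -0.01, 0.2], 0], [[0.026, -0.01, 0.4], 0], [[0.026, -0.01, 0.6], 0], [[0.026, -0.01, 0.8], 0], [[0.026, -0.01, 0.93], 0], [[0.026, -0.01, 0.967], 0], [[0.026, -0.01, 0.967], 0], [[0.026, -0.01, 0.967], 0], [[0.026, -0.01, 0.967], 0]]'

```text
time_s: 31.3
ee_pos: [0.4894, -0.4429, 0.0029]
eef_rot: [-3.141, 0.001, 3.112]
force: [-0.1, 0.5, 0.4]
grip_width: 0.0936
grip_force: 0.0
```

>>> carry_out --motion '[[[0, 0, 0], 0], [[0, 0, 0], 0], [[0, 0, 0], 0], [[0, 0, 0], 0], [[0, 0, 0], 0], [[0, 0, 0], 0], [[0, 0, 0], 0]]' --hand 1 --force 15

```text
time_s: 32.0
ee_pos: [0.4889, -0.4427, 0.0019]
eef_rot: [3.142, -0.0, 3.112]
force: [-0.1, 0.7, 0.3]
grip_width: 0.0597
grip_force: 15.0
```

```bash
python3 -c "
from h import *
p=sw(-15.2,0);print(p)
go(500,-280,160,178.4)
go(550,-90,160,178.4,(500,-280,160,178.4))
go(*p,140,176.1,(550,-90,160,178.4))"
```

```text
[610.13519896  21.23383242]
t 32.0 cur [ 488.9 -442.7    1.9  178.3] F [-0.1  0.7  0.3] w 59.7 gf 15.0 q6 -2.33
->  [-0.0308, 0.8149, -0.7906] -0.0003
->  [-0.2234, 0.9566, 0.0] -0.0
->  [-0.285, 0.5643, 0.1] 0.0064
```

>>> carry_out --motion '[[[0, 0, -0.2], 0], [[0, 0.1, -0.4], 0], [[0, 0.3, -0.6], 0], [[-0.03, 0.5, -0.79], 0], [[-0.03, 0.75, -0.79], 0], [[-0.03, 0.815, -0.79], 0]]'

```text
time_s: 32.6
ee_pos: [0.5003, -0.2771, 0.1615]
eef_rot: [-3.141, 0.002, 3.113]
force: [0.6, -0.4, -2.5]
grip_width: 0.0598
grip_force: 15.0
```

>>> carry_out --motion '[[[-0.05, 0.25, 0], 0], [[-0.1, 0.5, 0], 0], [[-0.2, 0.75, 0], 0], [[-0.223, 0.957, 0], 0]]'

```text
time_s: 33.0
ee_pos: [0.5508, -0.088, 0.1598]
eef_rot: [-3.142, 0.0, 3.112]
force: [0.9, -0.3, -1.5]
grip_width: 0.0597
grip_force: 15.0
```

>>> carry_out --motion '[[[-0.1, 0.2, 0], 0.003], [[-0.2, 0.4, 0.05], 0.0064], [[-0.285, 0.564, 0.1], 0.0064], [[-0.285, 0.564, 0.1], 0.0064], [[-0.285, 0.564, 0.1], 0.0064], [[-0.285, 0.564, 0.1], 0.0064]]'

```text
time_s: 33.6
ee_pos: [0.6103, 0.0201, 0.1401]
eef_rot: [-3.141, 0.0, 3.071]
force: [-0.0, -0.7, -1.8]
grip_width: 0.0601
grip_force: 15.0
```

```bash
python3 -c "
from h import *
p=sw(-15.2,0)
go(*p,66.5,176.1)"
```

```text
t 33.6 cur [610.3  20.1 140.1 175.9] F [-0.  -0.7 -1.8] w 60.1 gf 15.0 q6 -1.53
->  [0.0014, 0.0054, 0.368] -0.0005
```

>>> carry_out --motion '[[[0, 0.006, 0.2], -0.0005], [[0, 0.006, 0.32], -0.0005], [[0, 0.006, 0.368], -0.0005], [[0, 0.006, 0.368], -0.0005], [[0, 0.006, 0.368], -0.0005], [[0, 0.006, 0.368], -0.0005], [[0, 0.006, 0.368], -0.0005]]'

```text
time_s: 34.3
ee_pos: [0.6112, 0.0221, 0.0675]
eef_rot: [3.142, 0.002, 3.074]
force: [-0.4, 0.4, -2.8]
grip_width: 0.0597
grip_force: 15.0
```

```bash
python3 align.py 0;python3 -c "
from h import *
p=sw(-15.2,0)
go(*p,50,176.1)"
```

```text
eye y [-5.5  8.7] x [-117.7  -89.1] z [81.7 85.4] ears y [-13.2  14.9]
t 34.4 cur [611.   22.2  67.2 176.2] F [-0.2 -0.5 -1.9] w 59.7 gf 15.0 q6 -1.53
->  [0.0041, -0.0051, 0.086] 0.0002
```

Aligned to within a millimetre. I'll repeat the tilt and slide, correcting y slightly.

>>> carry_out --motion '[[[0, -0.002, 0.02], 0], [[0.002, -0.003, 0.03], 0], [[0.002, -0.003, 0.04], 0], [[0.002, -0.003, 0.05], 0], [[0.002, -0.003, 0.06], 0], [[0.002, -0.003, 0.07], 0], [[0.002, -0.003, 0.078], 0], [[0.002, -0.003, 0.082], 0], [[0.002, -0.003, 0.082], 0], [[0.002, -0.003, 0.082], 0]]'

```text
time_s: 35.35
ee_pos: [0.6104, 0.0217, 0.0508]
eef_rot: [-3.142, 0.001, 3.075]
force: [-4.3, -1.5, 7.9]
grip_width: 0.0598
grip_force: 15.0
```

```bash
python3 tilt.py; python3 -c "
from h import *
go(*sw(.8,0),50,176.1)"
```

```text
slat slope deg (neg=front up) -7.92 top z at TCP 65.8 n 16383 TCP z 50.8
t 35.4 cur [610.4  21.7  50.8 176.2] F [-3.4 -0.6  8.4] w 59.9 gf 15.0 q6 -1.53
->  [-0.0789, -0.0023, 0.0038] 0.0002
```

>>> carry_out --motion '[[[0, 0, -0.006], 0], [[-0.015, 0, -0.006], 0], [[-0.03, -0.001, -0.006], 0], [[-0.045, -0.001, -0.006], 0], [[-0.06, -0.001, -0.006], 0], [[-0.07, -0.001, -0.006], 0], [[-0.078, -0.001, -0.006], 0], [[-0.078, -0.001, -0.006], 0], [[-0.078, -0.001, -0.006], 0]]'

```text
time_s: 36.3
ee_pos: [0.6257, 0.0204, 0.051]
eef_rot: [-3.142, -0.0, 3.074]
force: [-0.6, 0.5, -1.8]
grip_width: 0.0597
grip_force: 15.0
```

>>> carry_out --motion '[[[0, 0, 0.01], 0], [[0, 0, 0.02], 0], [[0, 0, 0.03], 0], [[0, 0, 0.04], 0], [[0, 0, 0.045], 0], [[0, 0, 0.045], 0], [[0, 0, 0.045], 0]]'

```text
time_s: 37.0
ee_pos: [0.6258, 0.0204, 0.042]
eef_rot: [-3.142, 0.0, 3.074]
force: [-1.0, 0.4, -0.5]
grip_width: 0.0598
grip_force: 15.0
```

```bash
python3 tilt.py; python3 -c "
from h import *
go(*sw(.8,0),42,176.1)"
```

```text
slat slope deg (neg=front up) -2.87 top z at TCP 57.0 n 16738 TCP z 42.1
t 37.0 cur [625.8  20.4  42.1 176.2] F [ 0.   0.4 -1.5] w 60.0 gf 15.0 q6 -1.53
->  [-0.0017, -0.0013, 0.0003] 0.0001
```

>>> carry_out --motion '[[[0, 0, 0], 0], [[0, 0, 0], 0], [[0, 0, 0], 0], [[0, 0, -0.05], 0], [[0, 0, -0.25], 0], [[0, 0, -0.45], 0], [[0, 0, -0.6], 0], [[0.2, 0, -0.6], 0], [[0.45, 0, -0.6], 0], [[0.7, 0, -0.6], 0], [[0.83, 0, -0.6], 0], [[0.83, 0, -0.6], 0]]' --hand -0.5

```text
time_s: 38.25
ee_pos: [0.4581, 0.0318, 0.1633]
eef_rot: [3.142, 0.001, 3.075]
force: [0.6, 0.2, 0.4]
grip_width: 0.0708
grip_force: 0.0
```

```bash
python3 seat.py 0; python3 -c "
from pin import *
pins()
go(450,10,150,185)
I=info('top');p,d=camera('top');cv2.imwrite('pics/t2.png',p)
print(pts('top',I,'pin0',0),pts('top',I,'dish',0))"
```

```text
board n 3095 pitch,roll deg [-0.28 -0.06] z0 55.9
board x [-60.1  74.5]
y@ -55 [-27.5  28.   -0.2]; y@ -35 [-28.   27.7   0.1]; y@ 25 [-27.7  27.4   0.2]; y@ 45 [-27.1  28.    0.5]; y@ 65 [-27.8  27.4   0.3]; x -112 z 57.5; x -108 z 56.8; x -104 z 54.1; x -100 z 58.3; x -96 z 59.8; x -92 z 60.0; x -88 z 58.7; x -84 z 54.8; x -80 z 54.9; 
pin 0.89 all [426.4  10. ] [71.8 16.5] nose dir -175.4 grip (array([448.3,  11.9]), array([27.9, 16.4]), 4.59) z 15.5
pin 0.57 all [ 426.4 -147.4] [17.2 70.5] nose dir 179.2 grip (array([ 447.4, -148. ]), array([16.3, 28.6]), 86.87) z 15.7
pinpoint [([427.7, 11.1], 0.95), ([427.4, -146.3], 0.85), ([562.9, 162.8], 0.61)] [([415.2, -149.2], 0.94)]
t 38.5 cur [461.   31.5 162.2 176.1] F [-0.   0.2 -0.3] w 70.7 gf 0.0 q6 -1.51
->  [0.0475, -0.1108, 0.061] -0.0246
[([429.5, -142.6], 0.67), ([285.9, 372.5], 0.33)] [([471.0, 296.1], 0.62)]
```

>>> carry_out --motion '[[[0.03, -0.05, 0.1], -0.0125], [[0.057, -0.102, 0.3], -0.0247], [[0.057, -0.102, 0.5], -0.0247], [[0.057, -0.102, 0.7], -0.0247], [[0.057, -0.102, 0.78], -0.0247], [[0.057, -0.102, 0.801], -0.0247], [[0.057, -0.102, 0.801], -0.0247], [[0.057, -0.102, 0.801], -0.0247]]'

```text
time_s: 39.45
ee_pos: [0.448, 0.0119, 0.0025]
eef_rot: [-3.141, 0.001, -3.054]
force: [0.2, 0.1, -0.3]
grip_width: 0.0706
grip_force: 0.0
```

>>> carry_out --motion '[[[0, 0, 0], 0], [[0, 0, 0], 0], [[0, 0, 0], 0], [[0, 0, 0], 0], [[0, 0, 0], 0], [[0, 0, 0], 0], [[0, 0, 0], 0], [[0, 0, 0], 0]]' --hand 1 --force 20

```text
time_s: 40.25
ee_pos: [0.4474, 0.012, 0.0019]
eef_rot: [-3.142, -0.0, -3.054]
force: [0.1, -0.1, 0.2]
grip_width: 0.0157
grip_force: 20.0
```

```bash
python3 -c "
from h import *
p=sw(-95,-80);print(p)
go(448.3,11.9,100,185)
go(*p,100,86.1,(448.3,11.9,100,185))"
```

```text
[525.07877026 -53.15328969]
t 40.2 cur [ 447.4   12.     1.9 -175. ] F [ 0.1 -0.1  0.2] w 15.7 gf 20.0 q6 -1.71
->  [-0.0046, -0.0007, -0.4906] 0.0001
->  [-0.3541, -0.3575, 0.0] 0.2747
```

>>> carry_out --motion '[[[0, 0, -0.2], 0], [[0, 0, -0.4], 0], [[0, 0, -0.49], 0]]'

```text
time_s: 40.55
ee_pos: [0.4483, 0.0119, 0.1028]
eef_rot: [-3.141, 0.003, -3.054]
force: [0.2, -0.6, -0.3]
grip_width: 0.0156
grip_force: 20.0
```

>>> carry_out --motion '[[[-0.03, -0.03, 0], 0.0235], [[-0.06, -0.07, 0], 0.047], [[-0.1, -0.1, 0], 0.07], [[-0.15, -0.14, 0], 0.094], [[-0.2, -0.18, 0], 0.1175], [[-0.25, -0.22, 0], 0.141], [[-0.3, -0.26, 0], 0.164], [[-0.35, -0.3, 0], 0.188], [[-0.359, -0.34, 0], 0.211], [[-0.359, -0.358, 0], 0.235], [[-0.359, -0.358, 0], 0.258], [[-0.359, -0.358, 0], 0.2747]]'

```text
time_s: 41.75
ee_pos: [0.5251, -0.0532, 0.0996]
eef_rot: [-3.141, -0.0, 1.498]
force: [-0.0, 0.2, -0.3]
grip_width: 0.0157
grip_force: 20.0
```

```bash
python3 held.py|tail -5; python3 -c "
from h import *
go(*sw(-95,-80),44,86.1)"
```

```text
x 28 n 157 y [-4.7  4.8] ztop 10.9
x 36 n 157 y [-4.7  4.8] ztop 10.8
x 44 n 161 y [-4.6  4.7] ztop 10.8
x 52 n 154 y [-4.6  4.2] ztop 10.1
tip x 57.9
t 41.8 cur [525.1 -53.1  99.7  85.5] F [-0.1 -0.3 -1.1] w 15.9 gf 20.0 q6 -0.09
->  [-0.0003, 0.0001, 0.2783] -0.0016
```

>>> carry_out --motion '[[[0, 0, 0.15], 0], [[0, 0, 0.25], 0], [[0, 0, 0.278], 0], [[0, 0, 0.278], 0], [[0, 0, 0.278], 0]]'

```text
time_s: 42.3
ee_pos: [0.5257, -0.0531, 0.0452]
eef_rot: [3.14, 0.0, 1.504]
force: [0.4, -0.7, 0.8]
grip_width: 0.0156
grip_force: 20.0
```

>>> carry_out --motion '[[[0.025, 0, 0], 0], [[0.05, 0, 0], 0], [[0.075, 0, 0], 0], [[0.1, 0, 0], 0], [[0.12, 0, 0], 0], [[0.12, 0, 0], 0]]'

```text
time_s: 42.9
ee_pos: [0.5269, -0.0285, 0.0443]
eef_rot: [-3.142, 0.0, 1.504]
force: [0.4, 0.8, -0.9]
grip_width: 0.016
grip_force: 20.0
```

```bash
python3 -c "
from h import *
go(*sw(-95,-29),44,86.1)"
```

```text
t 42.9 cur [526.9 -28.5  44.3  86.2] F [ 0.4  0.8 -0.9] w 16.0 gf 20.0 q6 -0.06
->  [0.1316, -0.0003, 0.0015] 0.0003
```

>>> carry_out --motion '[[[0.025, 0, 0], 0], [[0.05, 0, 0], 0], [[0.075, 0, 0], 0], [[0.1, 0, 0], 0], [[0.115, 0, 0], 0], [[0.125, 0, 0], 0], [[0.132, 0, 0], 0], [[0.136, 0, 0], 0], [[0.14, 0, 0], 0], [[0.143, 0, 0], 0], [[0.143, 0, 0], 0]]'

```text
time_s: 44.0
ee_pos: [0.5287, -0.0011, 0.0443]
eef_rot: [-3.142, 0.001, 1.504]
force: [-0.4, -4.9, -0.1]
grip_width: 0.0158
grip_force: 20.0
```

>>> carry_out --motion '[[[0.004, 0, 0], 0], [[0.008, 0, 0], 0], [[0.008, 0, 0], 0]]'

```text
time_s: 44.3
ee_pos: [0.5287, -0.0009, 0.0443]
eef_rot: [-3.141, 0.003, 1.504]
force: [-2.0, -16.4, 0.1]
grip_width: 0.0159
grip_force: 20.0
```

>>> carry_out --motion '[[[-0.01, 0, 0], 0], [[-0.01, 0, 0], 0], [[-0.01, 0, 0], 0], [[-0.01, 0, 0], 0], [[-0.01, 0, -0.1], 0], [[-0.01, 0, -0.3], 0], [[-0.01, 0, -0.5], 0], [[-0.01, 0, -0.6], 0], [[-0.01, 0, -0.6], 0]]' --hand 0.3

```text
time_s: 45.2
ee_pos: [0.5299, -0.0008, 0.1672]
eef_rot: [3.136, -0.0, 1.504]
force: [0.4, 0.1, -2.2]
grip_width: 0.0331
grip_force: 0.0
```

```bash
python3 -c "
from h import *
go(470,-148,164,179)
I=info('top');p,d=camera('top')
print(pts('top',I,'pin0',0),pts('top',I,'dish',0))"
```

```text
t 45.2 cur [529.9  -0.8 167.2  86.2] F [ 0.4  0.1 -2.2] w 33.1 gf 0.0 q6 -0.0
->  [-0.7543, -0.2498, 0.0159] -0.2579
[([432.0, -151.7], 0.54), ([551.3, 150.3], 0.53)] [([477.8, 298.2], 0.64)]
```

>>> carry_out --motion '[[[-0.1, -0.03, 0], -0.0235], [[-0.25, -0.08, 0], -0.047], [[-0.4, -0.13, 0], -0.0705], [[-0.55, -0.18, 0], -0.094], [[-0.7, -0.23, 0], -0.1175], [[-0.754, -0.25, 0], -0.141], [[-0.754, -0.25, 0.016], -0.164], [[-0.754, -0.25, 0.016], -0.188], [[-0.754, -0.25, 0.016], -0.211], [[-0.754, -0.25, 0.016], -0.235], [[-0.754, -0.25, 0.016], -0.258], [[-0.754, -0.25, 0.016], -0.258]]' --hand -0.5

```text
time_s: 46.55
ee_pos: [0.4682, -0.1478, 0.1596]
eef_rot: [3.141, -0.002, 3.127]
force: [0.0, -0.1, -0.3]
grip_width: 0.0702
grip_force: 0.0
```

```bash
python3 -c "
from pin import *
pins(); go(447.4,-148,2,179.3)"
```

```text
pin 0.82 all [ 425.4 -148.4] [15.4 71.4] nose dir 179.2 grip (array([ 447.6, -148.6]), array([15.4, 26.9]), 89.47) z 15.6
pin 0.66 all [0. 0.] [0. 0.] nose dir -180.0 grip (array([538.6, 129.2]), array([38.1, 22.9]), 65.15) z 52.6
pin 0.64 all [0. 0.] [0. 0.] nose dir -180.0 grip (array([529.7,  -1.7]), array([32.2, 20. ]), 78.33) z 52.7
pinpoint [([549.6, 42.4], 0.9), ([559.1, 189.0], 0.69)] [([416.5, -148.4], 0.57)]
t 46.8 cur [ 468.5 -148.   160.5  178.8] F [0.2 0.5 0.3] w 70.4 gf 0.0 q6 -1.93
->  [0.1056, -0.0022, 0.7927] -0.0013pin.py:10: RuntimeWarning: Mean of empty slice.
  T=A[A[:,2]>10][:,:2]; u=np.linalg.svd(T-T.mean(0))[2][0]
  ret = um.true_divide(
```

>>> carry_out --motion '[[[0.105, -0.004, 0.2], -0.001], [[0.105, -0.004, 0.4], -0.001], [[0.105, -0.004, 0.6], -0.001], [[0.105, -0.004, 0.76], -0.001], [[0.105, -0.004, 0.793], -0.001], [[0.105, -0.004, 0.793], -0.001], [[0.105, -0.004, 0.793], -0.001]]'

```text
time_s: 47.45
ee_pos: [0.4481, -0.1487, 0.0032]
eef_rot: [-3.141, 0.001, 3.13]
force: [0.0, -0.2, 0.3]
grip_width: 0.0707
grip_force: 0.0
```

>>> carry_out --motion '[[[0, 0, 0], 0], [[0, 0, 0], 0], [[0, 0, 0], 0], [[0, 0, 0], 0], [[0, 0, 0], 0], [[0, 0, 0], 0], [[0, 0, 0], 0], [[0, 0, 0], 0]]' --hand 1 --force 20

```text
time_s: 48.25
ee_pos: [0.4477, -0.1485, 0.0025]
eef_rot: [3.142, -0.0, 3.131]
force: [-1.0, 0.7, 0.8]
grip_width: 0.0157
grip_force: 20.0
```

```bash
python3 -c "
from h import *
p=sw(-95,-210);print(p)
go(447.6,-148.5,100,179.2)
go(*p,100,86.1,(447.5,-148.6,100,179.2))"
```

```text
[ 516.23678247 -182.85224594]
t 48.2 cur [ 447.7 -148.5    2.5  179.4] F [-1.   0.7  0.8] w 15.7 gf 20.0 q6 -1.96
->  [0.0004, -0.0, -0.4877] 0.0005
->  [-0.346, -0.1664, 0.0] 0.2586
```

>>> carry_out --motion '[[[0, 0, -0.2], 0], [[0, 0, -0.4], 0], [[0, 0, -0.49], 0]]'

```text
time_s: 48.55
ee_pos: [0.4486, -0.1489, 0.1035]
eef_rot: [-3.14, 0.003, 3.131]
force: [0.2, -0.6, -1.2]
grip_width: 0.016
grip_force: 20.0
```

>>> carry_out --motion '[[[-0.03, -0.02, 0], 0.0235], [[-0.06, -0.04, 0], 0.047], [[-0.1, -0.06, 0], 0.07], [[-0.15, -0.08, 0], 0.094], [[-0.2, -0.1, 0], 0.1175], [[-0.25, -0.12, 0], 0.141], [[-0.3, -0.14, 0], 0.164], [[-0.345, -0.165, 0], 0.188], [[-0.345, -0.165, 0], 0.211], [[-0.345, -0.165, 0], 0.235], [[-0.345, -0.165, 0], 0.259], [[-0.345, -0.165, 0], 0.259]]'

```text
time_s: 49.75
ee_pos: [0.5162, -0.1822, 0.1003]
eef_rot: [-3.141, -0.0, 1.501]
force: [-0.2, 0.2, 0.3]
grip_width: 0.0158
grip_force: 20.0
```

```bash
python3 held.py|tail -5; python3 -c "
from h import *
go(*sw(-95,-210),44,86.1)"
```

```text
x 36 n 156 y [-4.7  4.8] ztop 10.5
x 44 n 160 y [-4.6  4.7] ztop 10.4
x 52 n 162 y [-4.5  4.7] ztop 9.8
x 60 n 18 y [-2.1  1.7] ztop 7.6
tip x 58.7
t 49.8 cur [ 516.3 -182.2  100.3   86.3] F [-1.6 -0.1 -0.3] w 15.6 gf 20.0 q6 -0.34
->  [-0.0032, 0.0001, 0.2816] 0.0006
```

>>> carry_out --motion '[[[0, 0, 0.15], 0], [[0, 0, 0.25], 0], [[0, 0, 0.28], 0], [[0, 0, 0.28], 0], [[0, 0, 0.28], 0]]'

```text
time_s: 50.3
ee_pos: [0.5169, -0.1824, 0.0454]
eef_rot: [3.14, 0.0, 1.505]
force: [-0.1, -0.4, -0.8]
grip_width: 0.0155
grip_force: 20.0
```

>>> carry_out --motion '[[[0.025, 0, 0], 0], [[0.05, 0, 0], 0], [[0.075, 0, 0], 0], [[0.1, 0, 0], 0], [[0.12, 0, 0], 0], [[0.12, 0, 0], 0]]'

```text
time_s: 50.9
ee_pos: [0.518, -0.1577, 0.0445]
eef_rot: [-3.142, -0.0, 1.504]
force: [-1.3, -0.2, -0.7]
grip_width: 0.0156
grip_force: 20.0
```

```bash
python3 -c "
from h import *
go(*sw(-95,-159),44,86.1)"
```

```text
t 50.9 cur [ 518.  -157.7   44.5   86.2] F [-1.3 -0.2 -0.7] w 15.6 gf 20.0 q6 -0.3
->  [0.1291, -0.0002, 0.0026] 0.0003
```

>>> carry_out --motion '[[[0.025, 0, 0], 0], [[0.05, 0, 0], 0], [[0.075, 0, 0], 0], [[0.1, 0, 0], 0], [[0.115, 0, 0], 0], [[0.125, 0, 0], 0], [[0.132, 0, 0], 0], [[0.136, 0, 0], 0], [[0.14, 0, 0], 0], [[0.142, 0, 0], 0], [[0.142, 0, 0], 0]]'

```text
time_s: 52.0
ee_pos: [0.5198, -0.1313, 0.0446]
eef_rot: [3.141, 0.002, 1.503]
force: [-0.7, -10.4, -1.9]
grip_width: 0.0154
grip_force: 20.0
```

>>> carry_out --motion '[[[0.004, 0, 0], 0], [[0.005, 0, 0], 0], [[0.005, 0, 0], 0]]'

```text
time_s: 52.3
ee_pos: [0.5198, -0.1312, 0.0446]
eef_rot: [3.141, 0.003, 1.503]
force: [-2.6, -17.9, -2.8]
grip_width: 0.0158
grip_force: 20.0
```

>>> carry_out --motion '[[[-0.01, 0, 0], 0], [[-0.01, 0, 0], 0], [[-0.01, 0, 0], 0], [[-0.01, 0, 0], 0], [[-0.01, 0, -0.1], 0], [[-0.01, 0, -0.3], 0], [[-0.01, 0, -0.5], 0], [[-0.01, 0, -0.75], 0], [[-0.25, 0, -0.8], 0], [[-0.3, 0, -0.8], 0], [[-0.3, 0, -0.8], 0], [[-0.3, 0, -0.8], 0]]' --hand 0.3

```text
time_s: 53.5
ee_pos: [0.5156, -0.1881, 0.2035]
eef_rot: [-3.14, -0.001, 1.503]
force: [-0.6, -0.1, 0.6]
grip_width: 0.0331
grip_force: 0.0
```

```bash
python3 -c "
from h import *
I=info('wrist');p,d=camera('wrist');cv2.imwrite('pics/w8.png',p)
go(470,0,200,86.1); go(470,297,200,190,(500,0,200,86.1))"
for b in -130 0 130; do python3 seat.py $b | head -2; done
```

```text
t 53.5 cur [ 515.7 -187.8  203.5   86.2] F [-0.2  0.5  0.2] w 32.7 gf 0.0 q6 -0.35
->  [0.9217, -0.2906, 0.0176] 0.0002
->  [1.4714, -0.2507, 0.0] -0.2886
board n 8044 pitch,roll deg [-0.19  0.1 ] z0 55.7
board x [-59.1  75.1]
board n 176 pitch,roll deg [  0.31 -11.18] z0 50.3
board x [-58.   75.3]
board n 0 pitch,roll deg [0. 0.] z0 0.0Traceback (most recent call last):
  File "seat.py", line 19, in <module>
    import sys; seat(float(sys.argv[1]))
                ~~~~^^^^^^^^^^^^^^^^^^^^
  File "seat.py", line 9, in seat
    s=(np.abs(L[:,1])<28)&(np.abs(Z-55)<5)&(L[:,0]>-75)&(L[:,0]<80); print("board x",np.round(np.percentile(L[s&(np.abs(L[:,1])>12)][:,0],[0.5,99.5]),1))
                                                                                              ~~~~~~~~~~~~~^^^^^^^^^^^^^^^^^^^^^^^^^^^^^^^^^^^^^^^^^^
    return _quantile_unchecked(
        a, q, axis, out, overwrite_input, method, keepdims, weights)
    return _ureduce(a,
                    func=_quantile_ureduce_func,
    ...<5 lines>...
                    overwrite_input=overwrite_input,
                    method=method)
    r = func(a, **kwargs)
    result = _quantile(arr,
                       quantiles=q,
    ...<2 lines>...
                       out=out,
                       weights=wgt)
    slices_having_nans = np.isnan(arr[-1, ...])
                                  ~~~^^^^^^^^^
IndexError: index -1 is out of bounds for axis 0 with size 0
```

View pics/w8.png

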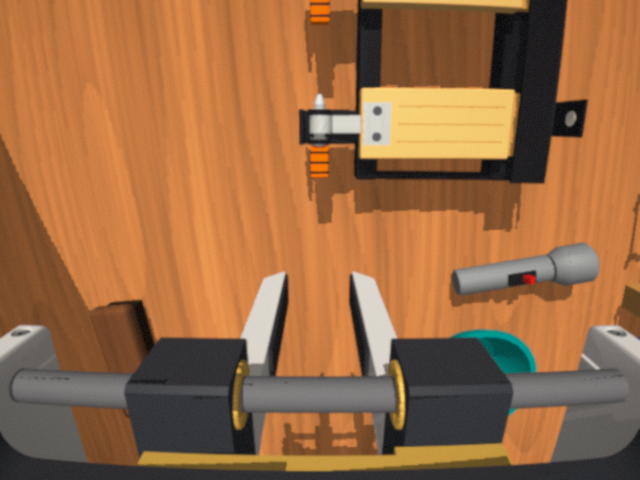

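The right pin is home: its nose is at (319,100) and the grip meets the ear at (319,160). Now the dish.

>>> carry_out --motion '[[[0.25, 0, 0], 0], [[0.5, -0.05, 0], 0], [[0.75, -0.1, 0], 0], [[0.99, -0.15, 0], 0]]' --hand -1

```text
time_s: 54.1
ee_pos: [0.4987, 0.012, 0.2043]
eef_rot: [-3.141, -0.0, 1.504]
force: [1.3, -0.9, -0.5]
grip_width: 0.0613
grip_force: 0.0
```

>>> carry_out --motion '[[[0.25, -0.05, 0], 0], [[0.5, -0.1, 0], 0], [[0.75, -0.15, 0], 0], [[0.99, -0.2, 0], 0]]'

```text
time_s: 54.5
ee_pos: [0.4721, 0.2104, 0.2045]
eef_rot: [3.141, -0.0, 1.504]
force: [0.2, 0.7, 0.2]
grip_width: 0.0927
grip_force: 0.0
```

>>> carry_out --motion '[[[0.1, 0, 0], -0.0235], [[0.2, 0, 0], -0.047], [[0.3, 0, 0], -0.0705], [[0.4, 0, 0], -0.094], [[0.41, 0, 0], -0.1175], [[0.41, 0, 0], -0.141], [[0.41, 0, 0], -0.164], [[0.41, 0, 0], -0.188], [[0.41, 0, 0], -0.211], [[0.41, 0, 0], -0.235], [[0.41, 0, 0], -0.259], [[0.41, 0, 0], -0.282]]'

```text
time_s: 55.7
ee_pos: [0.4781, 0.2903, 0.2042]
eef_rot: [-3.142, -0.0, -3.001]
force: [-0.0, 0.2, -0.2]
grip_width: 0.0936
grip_force: 0.0
```

```bash
cat > dish.py <<'E'
from h import *
n="wrist";I=info(n);p,d=camera(n);cv2.imwrite('pics/w9.png',p)
print(pts(n,I,"dish",0))
for r in finder.cut_out(n,"dish"):
    P=cloud(I,r["mask"],d); B=P[np.abs(P[:,2]-.026)<.005]
    if len(B)>50: print(round(r["conf"],2),len(B),rect(B),"z",round(np.percentile(B[:,2],90),4))
E
python3 dish.py; python3 -c "
from h import *
go(468,297,2.5,190)"
```

```text
[([469.0, 297.9], 0.83), ([562.8, 139.8], 0.69)]
0.77 2149 (array([467.5, 297.5]), array([130.6,  62. ]), 9.62) z 0.0262
t 55.9 cur [ 478.2  290.2  204.3 -172.5] F [-1.  -0.4 -0.1] w 93.9 gf 0.0 q6 -1.22
->  [0.0461, 0.0406, 1.009] -0.0069
```

>>> carry_out --motion '[[[0.048, 0.0434, 0.2], -0.0058], [[0.048, 0.0434, 0.4], -0.0058], [[0.048, 0.0434, 0.6], -0.0058], [[0.048, 0.0434, 0.8], -0.0058], [[0.048, 0.0434, 0.95], -0.0058], [[0.048, 0.0434, 1], -0.0058], [[0.048, 0.0434, 1], -0.0058], [[0.048, 0.0434, 1], -0.0058]]'

```text
time_s: 56.65
ee_pos: [0.4686, 0.2976, 0.0059]
eef_rot: [3.141, 0.002, -2.973]
force: [0.4, 0.8, 0.3]
grip_width: 0.0944
grip_force: 0.0
```

>>> carry_out --motion '[[[0, 0, 0], 0], [[0, 0, 0], 0], [[0, 0, 0], 0], [[0, 0, 0], 0], [[0, 0, 0], 0], [[0, 0, 0], 0], [[0, 0, 0], 0]]' --hand 1 --force 20

```text
time_s: 57.35
ee_pos: [0.468, 0.2972, 0.0048]
eef_rot: [3.141, 0.0, -2.971]
force: [-1.2, -0.4, 6.0]
grip_width: 0.0619
grip_force: 20.0
```

```bash
python3 -c "
from h import *
p=sw(5,0);print(p)
go(500,200,150,189.6)
go(*p,150,176.1,(500,200,150,189.6))"
```

```text
[630.28842139  19.85992355]
t 57.4 cur [ 468.   297.2    4.8 -170.2] F [-1.2 -0.4  6. ] w 61.9 gf 20.0 q6 -1.24
->  [-0.0753, -0.5061, -0.7262] 0.0004
->  [-0.4921, -0.9967, 0.0] 0.0375
```

>>> carry_out --motion '[[[0, 0, -0.05], 0], [[0, 0, -0.15], 0], [[0, 0, -0.3], 0], [[0, -0.1, -0.5], 0], [[0, -0.25, -0.65], 0], [[-0.05, -0.4, -0.726], 0], [[-0.075, -0.506, -0.726], 0]]'

```text
time_s: 58.05
ee_pos: [0.5011, 0.1987, 0.1526]
eef_rot: [3.141, 0.004, -2.972]
force: [-0.2, 1.3, -2.9]
grip_width: 0.0619
grip_force: 20.0
```

>>> carry_out --motion '[[[-0.05, -0.1, 0], 0.01], [[-0.1, -0.25, 0], 0.02], [[-0.2, -0.45, 0], 0.03], [[-0.3, -0.65, 0], 0.0375], [[-0.4, -0.85, 0], 0.0375], [[-0.49, -0.995, 0], 0.0375], [[-0.49, -0.995, 0], 0.0375], [[-0.49, -0.995, 0], 0.0375], [[-0.49, -0.995, 0], 0.0375]]'

```text
time_s: 58.95
ee_pos: [0.6295, 0.0213, 0.1497]
eef_rot: [3.141, -0.001, 3.077]
force: [0.3, 0.4, -3.2]
grip_width: 0.0618
grip_force: 20.0
```

```bash
python3 -c "
from h import *
I=info('wrist');p,d=camera('wrist');cv2.imwrite('pics/w10.png',p)
go(*sw(5,0),61,176.1)"
```

```text
t 59.0 cur [629.6  21.4 149.8 176.3] F [ 0.5 -0.1 -3.3] w 61.8 gf 20.0 q6 -1.53
->  [-0.004, -0.0076, 0.4442] 0.0006
```

View pics/w10.png

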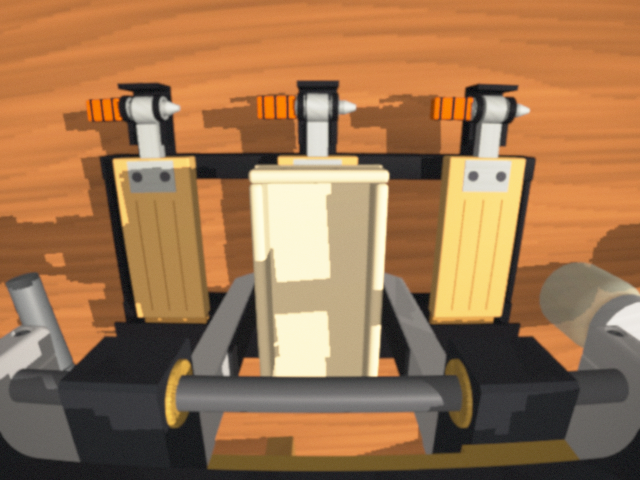

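All three pins are in, and the dish is held level above the middle slat at (320,270). I'll lower it.

>>> carry_out --motion '[[[-0.003, -0.006, 0.1], 0], [[-0.003, -0.006, 0.25], 0], [[-0.003, -0.006, 0.35], 0], [[-0.003, -0.006, 0.4], 0], [[-0.003, -0.006, 0.42], 0], [[-0.003, -0.006, 0.43], 0], [[-0.003, -0.006, 0.437], 0], [[-0.003, -0.006, 0.442], 0], [[-0.003, -0.006, 0.445], 0], [[-0.003, -0.006, 0.445], 0]]'

```text
time_s: 60.0
ee_pos: [0.6307, 0.0192, 0.0609]
eef_rot: [-3.142, 0.0, 3.076]
force: [0.0, -0.1, -2.2]
grip_width: 0.0619
grip_force: 20.0
```

>>> carry_out --motion '[[[0, 0, 0.003], 0], [[0, 0, 0.005], 0], [[0, 0, 0.005], 0]]'

```text
time_s: 60.3
ee_pos: [0.6308, 0.0192, 0.0608]
eef_rot: [3.142, 0.001, 3.076]
force: [-4.8, 0.4, 6.4]
grip_width: 0.0618
grip_force: 20.0
```

Contact. Releasing to about 72 mm, then raising.

>>> carry_out --motion '[[[0, 0, 0], 0], [[0, 0, 0], 0], [[0, 0, 0], 0], [[0, 0, 0], 0], [[0, 0, -0.05], 0], [[0, 0, -0.15], 0], [[0, 0, -0.3], 0], [[0, 0, -0.5], 0], [[0.1, 0, -0.7], 0], [[0.3, 0, -0.8], 0], [[0.5, 0, -0.8], 0], [[0.5, 0, -0.8], 0]]' --hand -0.55

```text
time_s: 61.5
ee_pos: [0.5277, 0.0261, 0.2211]
eef_rot: [3.142, 0.001, 3.077]
force: [-0.2, 0.4, -0.4]
grip_width: 0.0728
grip_force: 0.0
```

```bash
python3 -c "
from h import *
I=info('wrist');p,d=camera('wrist');cv2.imwrite('pics/w11.png',p)
for r in finder.cut_out('wrist','dish'):
    P=cloud(I,r['mask'],d);B=P[np.abs(P[:,2]-.082)<.006]
    if len(B)>50: print(rect(B),np.percentile(B[:,2],[10,50,90]).round(4),sw(5,0))
go(0,0,0,0)"
for b in -130 0 130; do python3 seat.py $b; done; python3 -c "
from h import *
p,d=camera('side');cv2.imwrite('pics/side2.png',p[130:400,150:560].repeat(1,0))"
```

```text
(array([628.9,  19.6]), array([ 62.1, 128.5]), 86.19) [0.0788 0.0811 0.0822] [630.28842139  19.85992355]
t 61.6 cur [531.   25.8 220.9 176.3] F [ 0.6 -0.   0.7] w 72.4 gf 0.0 q6 -1.53
->  [2.6409, -0.3012, 1.1047] 0.4896
board n 2800 pitch,roll deg [-0.47  0.19] z0 55.8
board x [-69.5  49. ]
y@ -55 [-26.6  27.8   1.4]; y@ -35 [-26.1  28.    1.1]; y@ -15 [-25.6  25.4  -1.2]; y@ 5 [-25.7  11.1  -8. ]; y@ 25 [-26.   -3.  -14.8]; y@ 45 [-25.7 -15.5 -21.6]; x -112 z 57.9; x -108 z 57.8; x -104 z 54.0; x -100 z 58.4; x -96 z 59.9; x -92 z 59.9; x -88 z 58.6; x -84 z 55.2; x -80 z 55.1; 
board n 4727 pitch,roll deg [ 0.14 -0.1 ] z0 61.7
board x [-73.9  53.8]
x -112 z 343.2; x -108 z 57.2; x -104 z 54.3; x -100 z 58.3; x -96 z 59.6; x -92 z 60.0; x -88 z 58.2; x -84 z 54.9; x -80 z 55.1; 
board n 2872 pitch,roll deg [-0.48 -0.  ] z0 55.5
board x [-60.   54.7]
y@ -55 [-27.9  27.9  -0.2]; y@ -35 [-28.   27.9  -0.3]; y@ -15 [-26.3  28.    1.9]; y@ 5 [-10.6  28.    9.1]; y@ 25 [ 1.2 27.6 15.4]; y@ 45 [17.  28.  22.8]; x -112 z 57.5; x -108 z 56.6; x -104 z 55.3; x -100 z 58.8; x -96 z 59.8; x -92 z 59.0; x -88 z 57.6; x -84 z 54.7; x -80 z 55.2;
```

View pics/w11.png

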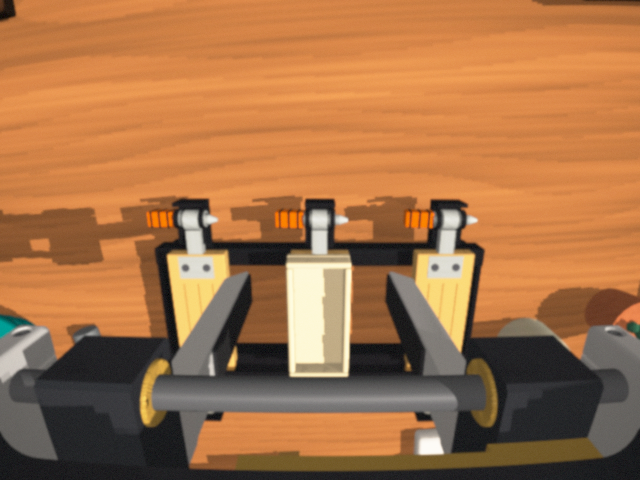

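View pics/side2.png

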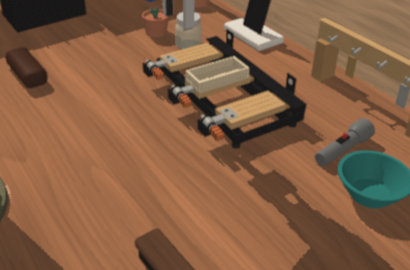

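The wrist view shows all three grips against their ears, near (160,219), (289,219) and (419,219), with the noses through. The dish sits upright on the middle slat at (319,315), and the side view agrees.

```bash
python3 -c "
from station import ctrl
print(ctrl.hand_in())"
```

```text
the job is handed in; nothing more can be done
None
```

All three slats are hooked, flat on the rails and pinned with the grips against the ears. The cream dish is upright on the middle slat, there was no spare pin, and the job was handed in at about 62 s.

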